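# Unplug the charged microscope-lamp batteries and put each in the row of its length

## Robot

A 7-joint arm with a two-finger parallel gripper is mounted at the origin on the work surface. World frame = base frame: x ahead of the robot, y to its left, z up, the work surface at z = 0. Lengths are in m, angles in degrees, forces in N, time in s.
With the tool pointing down it reaches from about 0.425 to 0.825 m from the base axis. Payload 3.6 kg.
Tool frame: the origin (TCP) lies between the finger pads; the fingertips stand ahead of it and the grasp point (between the pads) lies 6 mm ahead of it (arm.finger_overhang is the z of the fingertips in the tool frame, in m); z points along the fingers, y is the direction in which the jaws open and shut (so a half turn about z gives the same grasp; the last joint's range is limited). The gripper opens to 85 mm and grips with 20 to 120 N. Pads are 22 mm wide; open, the fingers measure 114 mm over their backs; the gripper's body (76 mm by 85 mm) begins 54 mm behind the grasp point. The pads swing forward as they close: fully open they stand 13 mm farther back than shut.
Start: joints at [66.32, 35.231, -0.722, 81.555, 0.464, 63.22, -2.315], TCP at [0.245, -0.602, 0.256] pointing down, gripper open.
Joint ranges: [-178.69, 178.69], [-17.37, 117.87], [-77.05, 75.6], [15.02, 138.74], [-78.02, 258.01], [0.78, 113.62], [-162.83, 162.83]. Speed limits (degrees/s): [159.86, 159.86, 180, 180, 180, 180, 180].

## Interface

Orientations are given as [roll, pitch, yaw] about the fixed x, y, z axes, in that order (R = Rz(yaw) Ry(pitch) Rx(roll)).
In Python, from plant import arm, read_camera gives the robot as it stands.
- The arm moves only by the shell command python3 -m pendant 'ROWS'. ROWS is JSON, one flat list of numbers, 7 for each row, row after row: the shift along the tool's x, y, z in mm, then the turn, a rotation vector about the tool's x, y, z in rad, then the finger opening in mm, from 0 to 85.4. In form: [x, y, z, ax, ay, az, jaw, x, y, z, ax, ay, az, jaw, ...]. A call has 1 to 10 rows; each row is the pose to reach, as a shift and turn from the pose commanded when the call began, along the tool's axes at that moment; what a row does not reach only later rows make up. A row lasts 1/12 s, in which the tool goes at most 41.7 mm and 7.16 degrees, less where a joint would pass 70% of its speed; a pose out of reach is approached as far as the arm can. A call with a gripper value outside its range is refused whole. The fingers move at their own pace and stop on an object; the grip force is fixed at half the most. Time passes only in rows, so rows that repeat a pose let the fingers close. It gives the time, the measured TCP pose, the force and the opening at its end, in the units of the state.
- arm.get_state(): the state, without advancing time (a new reading comes with each control period).
- read_camera(name): name is "side" or "top" or "wrist"; returns a dict with "color" (400x640x3 uint8, red, green, blue), "depth" (400x640 float32, m along the optical axis (not along the pixel's ray), 0 where there is no reading), "intrinsics" (3x3 intrinsics, pixels), "R" (3x3) and "t" (3): a world point X has camera coordinates R X + t. Camera axes: x right, y down, z forward; pixel columns grow to the right and rows downward; lengths in m; the calibration is good to about 2 mm. A picture is of the moment at which its call begins.
- arm.close_job(): hands the job in, once; it reports no verdict.
The state is a dict: "clock": time; "joint_pos": joint angles; "qd": joint speeds; "joint_torque": joint torques, N m; "tool_pos": TCP position; "eef_rot": TCP orientation; "contact_force": force on the tool from outside, world axes, zero at the start; "torque": the same for the moment, N m; "width": finger opening in m.
Only numpy, scipy, OpenCV 4.12 (cv2) and the standard library are available. Lean on these libraries where they do the work, as an engineer would, in place of code of your own. Each camera call takes 0.05 s, during which the arm holds its last target. There are 200 camera calls.

## Task

Both lamp batteries on the sloping charger are full. Pull each one straight out of its sprung socket and stand it upright on the floor of the row for its length: the long one in the deep row with the long spare, the short one in the shallow row with the short spare. Set them down rather than dropping them, do not knock over a battery, and leave the spares, the oil bottle, the slide box and the mouse where they are.

Things in the scene. Friction and masses are not known exactly. Their poses are not given: they have to be found in the camera images.
- charger: White charger, fixed, 80 mm (x) by 220 mm (y). Origin: on the bench below the centre of its sloping face (70 x 204 mm, centre 62 mm up), which leans 35 degrees, facing up and to its -x (the robot). Two sockets at y = -50 and +50 mm, 21 mm deep, square to the face. A sprung roller in each holds the foot until pulled along its axis with 10 to 20 N; yields in 8 mm.
- light_bar (a point): Middle of the underside of the charger's light bar, which hangs over the sockets on two posts (charger y = -101, +101 mm): charger x -6 to 34 mm, y -110 to 110 mm, 177 to 193 mm above the bench. It is in the way of a gripper that comes straight down on a plugged-in battery: come in along the battery's own axis.
- battery_long_center (a point): Centre of the long battery, loose, plugged into either socket. Blue block 36 (x) x 26 mm (y), white band near the top, on a black plug foot 28 x 18 x 20 mm; 92 mm long in all (z, from foot to top; this point is half-way), 110 g +-40 %. Plugged in, z leans 35 degrees towards the charger's -x and the blue block (72 mm) stands out of the face. Grip it across its y faces (26 mm).
- battery_short_center (a point): Centre of the short battery, loose, plugged into either socket. Blue block 36 (x) x 26 mm (y), white band near the top, on a black plug foot 28 x 18 x 20 mm; 68 mm long in all (z, from foot to top; this point is half-way), 80 g +-40 %. Plugged in, z leans 35 degrees towards the charger's -x and the blue block (48 mm) stands out of the face. Grip it across its y faces (26 mm).
- row_long: Deep row for long batteries, fixed: aluminium trough 58 mm (x) by 150 mm (y), 50 mm high, inside 42 x 134 mm, open on top; floor 4 mm above the bench, so a long battery's top ends 96 mm up. Origin: centre of the underside; y runs along the row. The spare is at y = -45 mm; free for another from y = 0 to 50 mm. Either row may be the nearer.
- row_short: Shallow row for short batteries, fixed: aluminium trough 58 mm (x) by 150 mm (y), 50 mm high, inside 42 x 134 mm, open on top; floor 28 mm above the bench, so a short battery's top ends 96 mm up. Origin: centre of the underside; y runs along the row. The spare is at y = -45 mm; free for another from y = 0 to 50 mm. Either row may be the nearer.
- spare_long_center (a point): Centre of the long spare battery (92 mm), same look and size as the long one on the charger, standing upright and loose in row_long, 45 mm from the row's centre towards the row's -y end. Leave it where it is.
- spare_short_center (a point): Centre of the short spare battery (68 mm), same look and size as the short one on the charger, standing upright and loose in row_short, 45 mm from the row's centre towards the row's -y end. Leave it where it is.
- oil_bottle: Bystander: small amber oil bottle, 34 mm across, 70 mm tall, loose. Origin: centre of its underside.
- slide_box: Bystander: yellow slide box, 90 x 85 x 26 mm, loose. Origin: centre of its underside.
- mouse: Bystander: grey computer mouse, 60 x 100 x 30 mm, loose. Origin: centre of its underside.
There are look-alikes about, which are no part of the job. What is shaped like the part that bears battery_short_center but pink or turquoise is not meant.

How it is judged:
By the outcome, as a careful person would: the job done as asked, in the order asked, and still so for the second after the job is handed in, with the robot touching nothing.
It also fails if it takes over 59 s, if anything falls off the work surface, if the arm or the gripper's body presses on something with over 40 N, if the wrist force passes 120 N, or if a joint passes its speed limit or range.

## Working session

There is one attempt and no reset: what is moved stays moved. The work goes in short steps, Python scripts to look and compute and a shell command to move; the robot and the scene stay as the last step left them, time stands still between calls to the robot, and variables do not carry over. Pictures are saved under pics/ and viewed, about 8 in all and at most 12, crops included, and the job is handed in when it is done.

```bash
mkdir -p pics; ls; python3 - <<'E'
from plant import arm, read_camera
import cv2, numpy as np, pickle
for n in ("side","top"):
    c=read_camera(n); pickle.dump(c,open(f"pics/{n}0.pkl","wb"))
    cv2.imwrite(f"pics/{n}0.png",c["color"][:,:,::-1])
    print(n,c["intrinsics"].tolist(),np.round(c["R"],3).tolist(),np.round(c["t"],3).tolist(), np.round(-c["R"].T@c["t"],3), (c["depth"]>0).mean())
print(arm.get_state(), arm.finger_overhang)
E
```

```text
pics
side [[378.786385453085, 0.0, 320.32920003521724], [0.0, 378.786385453085, 199.2785012136771], [0.0, 0.0, 1.0]] [[-0.664, -0.747, 0.005], [-0.56, 0.494, -0.665], [0.495, -0.445, -0.747]] [0.437, 0.358, 0.7] [0.145 0.461 0.759] 0.9959921875
top [[460.41603851524496, 0.0, 321.9452295456127], [0.0, 460.41603851524496, 204.68164959783957], [0.0, 0.0, 1.0]] [[-0.003, -1.0, -0.022], [-0.993, 0.006, -0.117], [0.117, 0.022, -0.993]] [0.083, 0.578, 1.167] [0.438 0.055 1.228] 0.995953125
{'clock': 0.1, 'joint_pos': array([66.31994014, 35.28398112, -0.72244464, 81.63272885,  0.4651467 ,
       63.21938159, -2.31662298]), 'qd': array([-0.01164633, -0.15893684, -0.04246978, -0.32224551,  0.07147978,
       -0.06227256, -0.01418535]), 'joint_torque': array([ 2.15646898e-03, -4.70386648e+01,  2.60734688e-01, -1.71571255e+01,
        1.01425158e-02,  5.88794253e-03, -1.81261419e-05]), 'tool_pos': array([ 0.24495895, -0.60139176,  0.25524745]), 'eef_rot': array([-1.79866834e+02,  2.85227302e-03,  2.21637366e+01]), 'contact_force': array([ 0.10485693,  0.29990818, -0.23345375]), 'torque': array([-0.00076754,  0.00591981, -0.00639018]), 'width': 0.08551472410174502} 0.025
```

View pics/top0.png

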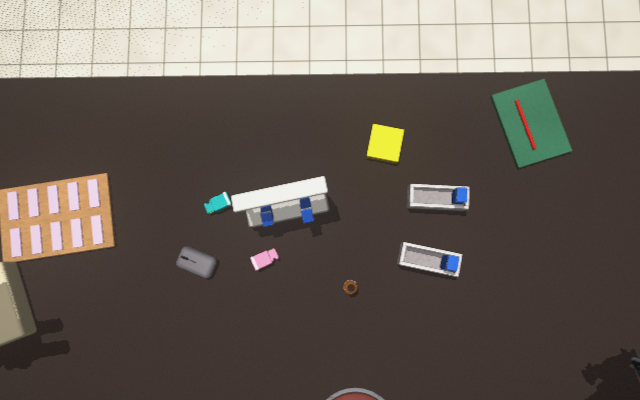

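View pics/side0.png

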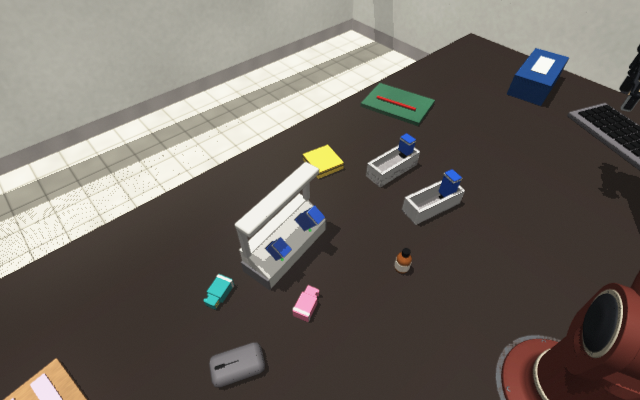

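The top view shows the charger at (285,205) with two blue batteries at (267,215) and (306,209). The two rows are at (440,197) and (430,260), with a blue spare at the right end of each. The pink (264,259) and turquoise (217,203) blocks are look-alikes.

```bash
cat > h.py <<'E'
import numpy as np, cv2
def world(c):
    v,u=np.mgrid[0:400,0:640]; K=c["intrinsics"]; d=c["depth"]
    p=np.stack([(u-K[0,2])/K[0,0]*d,(v-K[1,2])/K[1,1]*d,d],-1)
    return (p-c["t"])@c["R"]
def blue(c):
    h=cv2.cvtColor(c["color"],cv2.COLOR_RGB2HSV); return ((h[...,0]>105)&(h[...,0]<130)&(h[...,1]>130)&(h[...,2]>40))
def rect(P):
    (cx,cy),(w,h),a=cv2.minAreaRect((P[:,:2]*1000).astype(np.float32)); return np.round([cx,cy,w,h,a],1)
E
python3 - <<'E'
from h import *; import pickle
for n in ("top","side"):
    c=pickle.load(open(f"pics/{n}0.pkl","rb")); W=world(c); Z=W[...,2]
    k,l,s,ce=cv2.connectedComponentsWithStats(blue(c).astype(np.uint8))
    for i in range(1,k):
        if s[i,4]<25: continue
        P=W[l==i]; print(n,"blue",np.round(ce[i]),s[i,4],"mean",np.round(P.mean(0)*1e3),"z 2/50/98",np.round(np.percentile(P[:,2],[2,50,98])*1e3))
        t=P[P[:,2]>np.percentile(P[:,2],90)-.006]; print("   top rect",rect(t))
    # rows & charger & others: components by height
    hs=cv2.cvtColor(c["color"],cv2.COLOR_RGB2HSV)
    grey=(hs[...,1]<60)&(hs[...,2]>70)&(Z>-.01)&(Z<.25)&(W[...,0]<.95)&(W[...,0]>.2)
    for nm,m in (("rim",grey&(Z>.044)&(Z<.056)),("bar",grey&(Z>.185)&(Z<.2)),("floor",grey&(Z>-.01)&(Z<.04))):
        k,l,s,ce=cv2.connectedComponentsWithStats(m.astype(np.uint8))
        for i in range(1,k):
            if s[i,4]>60: P=W[l==i]; print(n,nm,np.round(ce[i]),s[i,4],"zmed",round(np.median(P[:,2])*1e3,1),"rect",rect(P))
    for u,v in ((435,197),(425,258),(267,215),(306,209)) if n=="top" else (): print(u,v,np.round(W[v,u]*1e3))
E
```

```text
top blue [460. 196.] 198 mean [ 593. -262.   89.] z 2/50/98 [55. 96. 99.]
   top rect [ 594.3 -264.    26.1   33.    88.5]
top blue [305. 202.] 87 mean [576. 121. 102.] z 2/50/98 [ 82. 102. 121.]
   top rect [566.3 119.    6.5  22.1   9.8]
top blue [265. 208.] 47 mean [563. 221.  92.] z 2/50/98 [ 81.  90. 102.]
   top rect [558.2 219.8   5.3  19.9  18.6]
top blue [307. 216.] 140 mean [542. 115. 114.] z 2/50/98 [  1. 119. 131.]
   top rect [550.7 116.9  12.2  23.8  11.3]
top blue [267. 219.] 127 mean [536. 216.  98.] z 2/50/98 [ 37. 100. 112.]
   top rect [542.5 216.4  15.3  21.6  15.9]
top blue [450. 263.] 217 mean [ 428. -232.   86.] z 2/50/98 [ 42.  95. 100.]
   top rect [ 427.1 -236.4   25.8   34.7   77.1]
top rim [437. 196.] 466 zmed 49.9 rect [ 597.9 -219.5  151.5   59.1   86.9]
top rim [319. 206.] 112 zmed 50.1 rect [573.9  89.6  23.9  38.8  12.2]
top rim [286. 213.] 203 zmed 49.9 rect [557.  172.9  24.2  73.1  10.2]
top rim [254. 219.] 82 zmed 50.3 rect [539.7 255.   22.1  32.6   9.5]
top rim [428. 258.] 475 zmed 49.8 rect [ 437.3 -192.6  151.4   58.    77.9]
top bar [278. 194
[... 3457 characters left out ...]
218.4  152.8   85.1   86.1]
side floor [427. 198.] 323 zmed 10.8 rect [ 449.4 -191.8  101.4   19.6   78.5]
side floor [276. 214.] 102 zmed 0.1 rect [683.1 126.6  14.5 212.9  10.4]
side floor [429. 210.] 526 zmed 21.5 rect [ 444.9 -192.7  152.2   80.5   77.7]
side floor [297. 254.] 583 zmed 22.1 rect [543.  167.6   4.  206.5  11.6]
side floor [253. 270.] 76 zmed 38.3 rect [577.7 279.2 105.3  15.3   1.5]
side floor [401. 267.] 93 zmed 23.1 rect [363.3   9.1  39.4  37.3  35.7]
side floor [301. 311.] 76 zmed 25.8 rect [432.  259.5  47.9  14.5  11.8]
side floor [236. 364.] 1599 zmed 29.1 rect [434.7 414.4 100.5  69.1  67.5]
side floor [ 44. 389.] 493 zmed 14.8 rect [619.9 699.9  71.3  27.6   8.9]
```

```bash
cat >> h.py <<'E'
from scipy.spatial.transform import Rotation as Ro
CH=np.array([571.3,174.2,0]); CY=11.6; RC=Ro.from_euler('xyz',[0,0,CY],degrees=True)
AX=RC.apply([-np.sin(np.radians(35)),0,np.cos(np.radians(35))])
def sock(y,s): return CH+RC.apply([0,y,62])+s*AX     # TCP s mm out of the face
def plan(t,rpy,p0=None,r0=None):
    if p0 is None:
        from plant import arm
        st=arm.get_state(); p0=st["tool_pos"]*1e3; r0=st["eef_rot"]
    R0=Ro.from_euler('xyz',r0,degrees=True); R1=Ro.from_euler('xyz',rpy,degrees=True)
    print("to",np.round(t,1),"shift",np.round(R0.inv().apply(np.array(t)-p0),1),"rotvec",np.round((R0.inv()*R1).as_rotvec(),4))
E
python3 - <<'E'
from h import *; import pickle
c=pickle.load(open("pics/side0.pkl","rb"))["color"]
cv2.imwrite("pics/crop1.png",cv2.resize(c[160:330,190:360],None,fx=3.5,fy=3.5,interpolation=cv2.INTER_CUBIC)[:,:,::-1])
plan(sock(-50,140),[180,-35,CY])
E
```

```text
to [502.7 109.1 176.7] shift [ 506.7 -560.6   79.8] rotvec [-0.0586  0.6094  0.1779]
```

View pics/crop1.png

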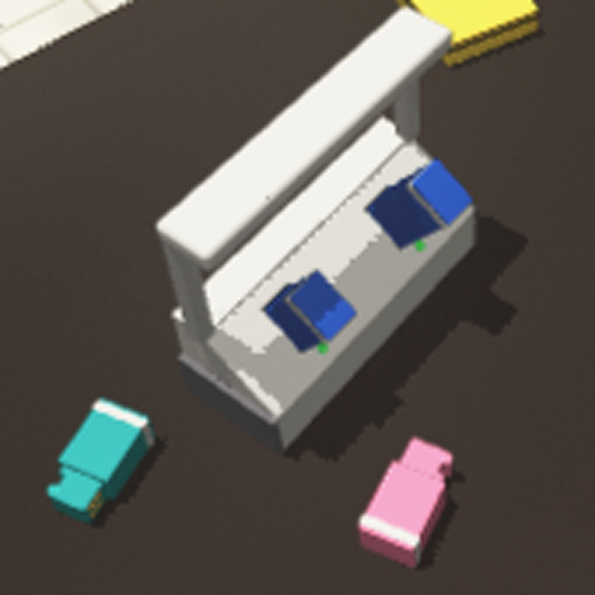

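The crop shows two blue batteries on the charger. The long one is at crop (415,205), which is side px (309,218), top centre 121 mm up and near socket y=-50. The short one is at crop (310,310), which is side px (278,248), 101 mm up and near y=+50. Both heights match the given lengths. The pink and turquoise blocks are loose on the bench and are not meant.

```bash
python3 -m pendant '[250,-280,0,0,0,0.1,50, 250,-280,0,0,0,0.1,50, 250,-280,0,0,0,0.1,50, 250,-280,0,0,0,0.1,50, 250,-280,0,0,0,0.1,50, 250,-280,0,0,0,0.1,50, 250,-280,0,0,0,0.1,50, 250,-280,0,0,0,0.1,50, 250,-280,0,0,0,0.1,50, 250,-280,0,0,0,0.1,50]'
python3 - <<'E'
from h import *
plan(sock(-50,140),[180,-35,CY])
E
```

```text
clock: 0.93
tool_pos: [0.3742, -0.2389, 0.2562]
eef_rot: [-179.7, -0.1, 17.3]
contact_force: [0.1, -0.5, -0.9]
width: 0.0498
to [502.7 109.1 176.7] shift [ 226.  -293.6   81.7] rotvec [-0.0359  0.608   0.0946]
```

```bash
python3 -m pendant '[226,-294,80,-0.036,0.608,0.095,50, 226,-294,80,-0.036,0.608,0.095,50, 226,-294,80,-0.036,0.608,0.095,50, 226,-294,80,-0.036,0.608,0.095,50, 226,-294,80,-0.036,0.608,0.095,50, 226,-294,80,-0.036,0.608,0.095,50, 226,-294,80,-0.036,0.608,0.095,50, 226,-294,80,-0.036,0.608,0.095,50, 226,-294,80,-0.036,0.608,0.095,50, 226,-294,80,-0.036,0.608,0.095,50]'
python3 - <<'E'
from h import *
from plant import arm, read_camera
import pickle
c=read_camera("wrist"); pickle.dump(c,open("pics/w1.pkl","wb")); cv2.imwrite("pics/w1.png",c["color"][:,:,::-1])
s=arm.get_state(); print(s["clock"],s["tool_pos"],s["eef_rot"],s["joint_pos"])
plan(sock(-50,140),[180,-35,CY])
E
```

```text
clock: 1.77
tool_pos: [0.4863, 0.0016, 0.2403]
eef_rot: [-180.0, -33.3, 10.8]
contact_force: [0.9, -0.2, -1.4]
width: 0.05
1.8167 [0.48782977 0.01334763 0.24126233] [-179.77935981  -33.42222823   11.98184512] [ 14.51996447  14.96104752 -18.3707459  132.57459097 -77.52528365
   1.118285    -2.63830129]
to [502.7 109.1 176.7] shift [ -6.8 -90.3  73.2] rotvec [-0.0076  0.0275  0.0055]
```

View pics/w1.png

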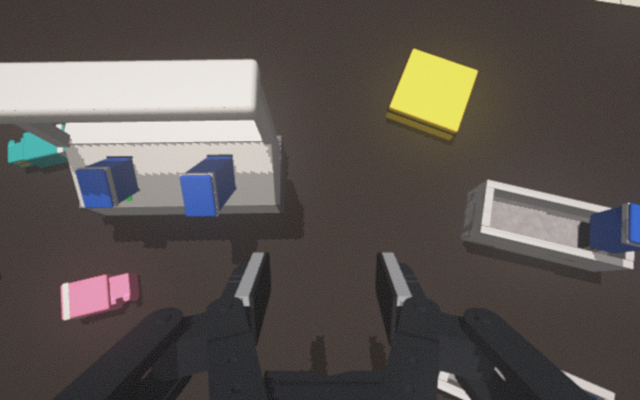

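The wrist view shows the long battery's top at (205,190), the short one's at (100,185), and the light bar above them. Joints 5 and 6 are at their limits (-77.5°, 1.1°), so this pose is kinematically awkward. I'll fit a simple kinematic model before going on.

```bash
cat > kin.py <<'E'
import numpy as np, itertools
from scipy.spatial.transform import Rotation as Ro
def fk(q,p,s):
    h,l1,l2,L,a=p; q=np.radians(q)*np.array(s)
    rz=lambda t:Ro.from_rotvec([0,0,t]); ry=lambda t:Ro.from_rotvec([0,t,0])
    R=rz(q[0])*ry(q[1]); X=np.array([0,0,h]); R=R*rz(q[2]); X=X+R.apply([a,0,l1]); R=R*ry(q[3]); X=X+R.apply([-a,0,0]); R=R*rz(q[4]); X=X+R.apply([0,0,l2]); R=R*ry(q[5])*rz(q[6]); X=X+R.apply([0,0,L]); return X,R
E
python3 - <<'E'
from kin import *
from scipy.optimize import least_squares
from plant import arm
print([n for n in dir(arm) if n[0]!='_'])
st=arm.get_state()
D=[([66.31994014,35.28398112,-0.72244464,81.63272885,.4651467,63.21938159,-2.31662298],[.24495895,-.60139176,.25524745],[-179.866834,.00285,22.16374]),(st["joint_pos"],st["tool_pos"],st["eef_rot"])]
out=[]
for s3,s5,s7 in itertools.product((1,-1),repeat=3):
    s=(-1,1,s3,1,s5,1,s7)
    f=lambda p:np.concatenate([fk(q,p,s)[0]-x for q,x,_ in D])
    r=least_squares(f,[.34,.42,.42,.25,0]); off=[(fk(q,r.x,s)[1].inv()*Ro.from_euler('xyz',e,degrees=True)) for q,x,e in D]
    out.append((np.abs(f(r.x)).max(),s,np.round(r.x,4),[np.round(np.degrees(o.as_rotvec()),2) for o in off]))
for o in sorted(out,key=lambda o:np.linalg.norm(o[3][0]-o[3][1])): print(o)
E
```

```text
['IKError', 'close_job', 'finger_overhang', 'get_state']
(np.float64(0.019716727909173115), (-1, 1, -1, 1, -1, 1, -1), array([0.0374, 0.5078, 0.2747, 0.1001, 0.0875]), [array([-0.,  0., 90.]), array([ 0., -0., 90.])])
(np.float64(0.019716727909173115), (-1, 1, -1, 1, -1, 1, 1), array([0.0374, 0.5078, 0.2747, 0.1001, 0.0875]), [array([-0.  ,  0.  , 94.63]), array([ 0.  , -0.  , 95.28])])
(np.float64(0.055440239833470684), (-1, 1, 1, 1, -1, 1, 1), array([-3.6259, -0.1903, -1.354 , -2.9362,  1.5447]), [array([-0.67,  0.65, 93.45]), array([15.71, 23.71, 68.51])])
(np.float64(0.05544023964614703), (-1, 1, 1, 1, -1, 1, -1), array([-3.6259, -0.1903, -1.354 , -2.9362,  1.5447]), [array([-0.63,  0.67, 88.82]), array([16.63, 22.75, 63.34])])
(np.float64(0.020713145694202684), (-1, 1, -1, 1, 1, 1, 1), array([0.0255, 0.4977, 0.2694, 0.0837, 0.0955]), [array([ 0.66, -0.66, 94.21]), array([   1.81,   -1.81, -109.66])])
(np.float64(0.020713145694202628), (-1, 1, -1, 1, 1, 1, -1), array([0.0255, 0.4977, 0.2694, 0.0837, 0.0955]), [array([ 0.62, -0.68, 89.58]), array([   1.75,   -1.92, -114.94])])
(np.float64(0.014948991047714688), (-1, 1, 1, 1, 1, 1, 1), array([-2.6024,  0.0387, -0.886 , -2.0758,  1.1127]), [array([-0.  ,  0.  , 93.03]), array([  25.92,  -25.92, -131.71])])
(np.float64(0.014948989200263718), (-1, 1, 1, 1, 1, 1, -1), array([-2.6024,  0.0387, -0.886 , -2.0758,  1.1127]), [array([-0. ,  0. , 88.4]), array([  25.2 ,  -27.64, -136.79])])
```

```bash
cat > log.py <<'E'
import json
from plant import arm
s=arm.get_state(); r=[s["joint_pos"].tolist(),s["tool_pos"].tolist(),s["eef_rot"].tolist()]
open("log.jsonl","a").write(json.dumps(r)+"\n"); print([round(v,1) for v in r[0]])
E
python3 log.py
python3 -m pendant '[58,-45,-34,0,-0.58,0,50,58,-45,-34,0,-0.58,0,50,58,-45,-34,0,-0.58,0,50,58,-45,-34,0,-0.58,0,50,58,-45,-34,0,-0.58,0,50,58,-45,-34,0,-0.58,0,50,58,-45,-34,0,-0.58,0,50]'; python3 log.py
python3 -m pendant '[0,0,-40,0.3,0,0.4,50,0,0,-40,0.3,0,0.4,50,0,0,-40,0.3,0,0.4,50,0,0,-40,0.3,0,0.4,50,0,0,-40,0.3,0,0.4,50]'; python3 log.py
python3 -m pendant '[60,0,0,-0.3,0.2,0,50,60,0,0,-0.3,0.2,0,50,60,0,0,-0.3,0.2,0,50,60,0,0,-0.3,0.2,0,50,60,0,0,-0.3,0.2,0,50]'; python3 log.py
python3 - <<'E'
from kin import *; import json
D=[json.loads(l) for l in open("log.jsonl")]
D.append(([66.31994014,35.28398112,-0.72244464,81.63272885,.4651467,63.21938159,-2.31662298],[.24495895,-.60139176,.25524745],0))
A=[];b=[]
for q,x,_ in D:
    q=np.radians(q)*[-1,1,-1,1,-1,1,-1]; R=Ro.identity(); c=[]
    c.append([0,0,1])
    for i in range(7):
        R=R*Ro.from_rotvec([0,0,q[i]] if i%2==0 else [0,q[i],0]); M=R.as_matrix()
        if i==0: pass
        if i==2: c+= [M[:,0],M[:,2]]
        if i==4: c+= [M[:,2]]
        if i==3: c+= [M[:,0]]
        if i==5: c+= [M[:,0],M[:,2]]
    A.append(np.array(c).T); b.append(x)
A=np.vstack(A);b=np.hstack(b); v,*_=np.linalg.lstsq(A,b,rcond=None)
print("h,a3,l1,a4,l2,a6,L",np.round(v,4),"res",np.round(abs(A@v-b).max(),5))
E
```

```text
[14.5, 15.0, -18.4, 132.6, -77.5, 1.1, -2.6]
clock: 2.4
tool_pos: [0.5056, 0.0499, 0.3025]
eef_rot: [-177.5, -13.5, 11.7]
contact_force: [0.4, -0.0, -0.6]
width: 0.0499
[-34.1, 16.9, 36.9, 111.0, -22.0, 44.6, -63.2]
clock: 2.82
tool_pos: [0.4973, 0.0436, 0.3383]
eef_rot: [-155.6, -8.1, -11.3]
contact_force: [-0.1, -0.4, 0.1]
width: 0.0498
[-23.1, 15.6, 36.8, 109.5, -41.2, 57.5, -64.6]
clock: 3.23
tool_pos: [0.5553, 0.0398, 0.347]
eef_rot: [-172.1, -19.1, -13.6]
contact_force: [-0.4, -0.9, -0.1]
width: 0.05
[-39.2, 17.3, 44.8, 105.9, -23.8, 43.4, -85.3]
h,a3,l1,a4,l2,a6,L [ 0.2858  0.0107  0.5061  0.0021  0.3635 -0.0217  0.2708] res 0.01877
```

```bash
cat > fit.py <<'E'
from kin import *; import json
D=[json.loads(l) for l in open("log.jsonl")]
D.append(([66.31994014,35.28398112,-0.72244464,81.63272885,.4651467,63.21938159,-2.31662298],[.24495895,-.60139176,.25524745],[-179.866834,.00285,22.16374]))
def cols(q):
    q=np.radians(q)*[-1,1,-1,1,-1,1,-1]; R=Ro.identity(); c={"h":np.array([0,0,1.])}
    for i in range(7):
        R=R*Ro.from_rotvec([0,0,q[i]] if i%2==0 else [0,q[i],0]); M=R.as_matrix()
        for k in range(3): c["xyz"[k]+str(i+1)]=M[:,k]
    return c,R*Ro.from_rotvec([0,0,np.pi/2])
def fit(keys):
    A=np.vstack([np.array([cols(q)[0][k] for k in keys]).T for q,_,_ in D]); b=np.hstack([x for _,x,_ in D])
    v,*_=np.linalg.lstsq(A,b,rcond=None); r=A@v-b; return v,r
E
python3 - <<'E'
from fit import *
for q,x,e in D: print(np.round(np.degrees((cols(q)[1].inv()*Ro.from_euler('xyz',e,degrees=True)).magnitude()),2),end=" ")
base=["h","z2","z4","z6"]; allk=["x1","y1","x2","y2","x3","y3","x4","y4","x5","y5","x6","y6","x7","y7"]
o=[]
for n in (0,1,2,3,4):
    for ex in itertools.combinations(allk,n):
        v,r=fit(base+list(ex)); o.append((abs(r).max(),ex,np.round(v,3)))
o.sort(key=lambda t:t[0]+.0006*len(t[1]))
for t in o[:10]: print(t)
E
```

```text
0.0 0.0 0.0 0.0 0.0 (np.float64(0.00014232107914846637), ('y2', 'y3'), array([ 0.255,  0.55 ,  0.372,  0.281, -0.012, -0.01 ]))
(np.float64(0.0001423210791486884), ('y1', 'y3'), array([ 0.255,  0.55 ,  0.372,  0.281, -0.012, -0.01 ]))
(np.float64(0.0001423210791486884), ('y2', 'y4'), array([ 0.255,  0.55 ,  0.372,  0.281, -0.012, -0.01 ]))
(np.float64(0.00014232107914891046), ('y1', 'y4'), array([ 0.255,  0.55 ,  0.372,  0.281, -0.012, -0.01 ]))
(np.float64(2.9292399061908725e-09), ('y1', 'y3', 'y6'), array([ 0.256,  0.55 ,  0.372,  0.281, -0.012, -0.009, -0.   ]))
(np.float64(2.9292399061908725e-09), ('y1', 'y4', 'y5'), array([ 0.256,  0.55 ,  0.372,  0.281, -0.012, -0.009, -0.   ]))
(np.float64(2.929240017213175e-09), ('y1', 'y3', 'y5'), array([ 0.256,  0.55 ,  0.372,  0.281, -0.012, -0.009, -0.   ]))
(np.float64(2.9292401282354774e-09), ('y2', 'y3', 'y6'), array([ 0.256,  0.55 ,  0.372,  0.281, -0.012, -0.009, -0.   ]))
(np.float64(2.92924023925778e-09), ('y2', 'y3', 'y5'), array([ 0.256,  0.55 ,  0.372,  0.281, -0.012, -0.009, -0.   ]))
(np.float64(2.929240294768931e-09), ('y1', 'y4', 'y6'), array([ 0.256,  0.55 ,  0.372,  0.281, -0.012, -0.009, -0.   ]))
```

```bash
cat >> fit.py <<'E'
KEY=["h","z2","z4","z6","y1","y3","y6"]; V,_=fit(KEY)
lo=np.array([-178.69,-17.37,-77.05,15.02,-78.02,.78,-162.83]);hi=np.array([178.69,117.87,75.6,138.74,258.01,113.62,162.83])
def FK(q):
    c,R=cols(q); return sum(c[k]*v for k,v in zip(KEY,V))*1e3,R
from scipy.optimize import least_squares
def ik(t,rpy,seed,reg=0):
    R1=Ro.from_euler('xyz',rpy,degrees=True)
    def f(q):
        X,R=FK(q); return np.r_[(X-t)/10,(R1.inv()*R).as_rotvec()*10,reg*(q-seed)/50]
    r=least_squares(f,np.clip(seed,lo+.5,hi-.5),bounds=(lo,hi),max_nfev=60); X,R=FK(r.x); return r.x,np.linalg.norm(X-t),np.degrees((R1.inv()*R).magnitude())
E
cat > sol.py <<'E'
from fit import *; from h import sock,CY
rng=np.random.default_rng(0); inn=lo+(hi-lo)*.0
for th,s in ((35,52),(35,130),(28,52),(28,130)):
  for fl in (0,180):
    # tool z = charger (sin th,0,-cos th)
    R=Ro.from_euler('z',CY,degrees=True)*Ro.from_euler('xyz',[180,-th,0],degrees=True)*Ro.from_euler('z',fl,degrees=True)
    rpy=R.as_euler('xyz',degrees=True); from h import sock
    g=sock(-50,52)   # tcp at s=52 then back along axis by s-52
    t=g+(s-52)*(sock(-50,1)-sock(-50,0)); best=[]
    for _ in range(25):
        sd=lo+(hi-lo)*rng.random(7); sd[0]=rng.uniform(-90,90)
        q,e,a=ik(t,rpy,sd)
        if e<1 and a<.5: best.append((np.min(np.minimum(q-lo,hi-q)),np.round(q).astype(int).tolist()))
    best.sort(reverse=True); print(th,s,fl,np.round(rpy),len(best),[(round(m,1),q) for m,q in best[:4]])
E
timeout 500 python3 sol.py
```

```text
35 52 0 [180. -35.  12.] 12 [(np.float64(7.8), [9, 41, -36, 131, 133, 33, 138]), (np.float64(7.7), [6, 40, -32, 131, 137, 31, 134]), (np.float64(7.5), [-2, 38, -20, 131, 149, 26, 120]), (np.float64(7.4), [-4, 37, -17, 131, 153, 26, 116])]
35 52 180 [-180.   35. -168.] 23 [(np.float64(8.1), [22, 50, -59, 131, 120, 48, -23]), (np.float64(7.9), [13, 43, -43, 131, 128, 37, -35]), (np.float64(7.7), [8, 41, -35, 131, 135, 32, -43]), (np.float64(7.7), [6, 40, -32, 131, 137, 31, -46])]
35 130 0 [180. -35.  12.] 14 [(np.float64(4.2), [19, 34, -51, 135, 118, 33, 152]), (np.float64(4.0), [11, 30, -39, 135, 126, 27, 143]), (np.float64(3.5), [-4, 26, -17, 135, 147, 19, 120]), (np.float64(3.5), [-6, 26, -14, 135, 150, 18, 117])]
35 130 180 [-180.   35. -168.] 17 [(np.float64(4.3), [25, 39, -63, 134, 112, 42, -21]), (np.float64(4.2), [22, 36, -57, 134, 114, 37, -24]), (np.float64(4.2), [21, 35, -54, 135, 116, 35, -26]), (np.float64(4.2), [19, 34, -51, 135, 118, 33, -28])]
28 52 0 [180. -28.  12.] 15 [(np.float64(12.5), [0, 37, -22, 126, 123, 17, 146]), (np.float64(12.4), [-4, 36, -17, 126, 130, 15, 139]), (np.float64(11.3), [-41, 41, 39, 127, 243, 26, 19]), (np.float64(11.2), [-43, 42, 42, 127, 245, 28, 17])]
28 52 180 [-180.   28. -168.] 16 [(np.float64(13.1), [23, 51, -63, 126, 104, 46, -8]), (np.float64(12.9), [14, 42, -44, 126, 109, 31, -16]), (np.float64(12.8), [11, 40, -39, 126, 111, 27, -19]), (np.float64(12.6), [4, 38, -28, 126, 117, 21, -27])]
28 130 0 [180. -28.  12.] 7 [(np.float64(7.1), [-6, 25, -13, 130, 111, 8, 156]), (np.float64(4.6), [-25, 25, 13, 131, 230, 5, 36]), (np.float64(3.1), [-4, 26, -16, 130, 107, 10, 160]), (np.float64(2.5), [-19, 25, 4, 130, 181, 3, 85])]
28 130 180 [-180.   28. -168.] 14 [(np.float64(9.6), [28, 40, -67, 129, 94, 42, -4]), (np.float64(9.3), [18, 32, -49, 129, 95, 27, -7]), (np.float64(8.8), [-1, 26, -21, 130, 104, 12, -17]), (np.float64(8.2), [-5, 25, -14, 130, 109, 9, -22])]
```

```bash
cat > simc.py <<'E'
from fit import *
def jac(q):
    X,R=FK(q); J=np.zeros((6,7))
    for i in range(7):
        d=q.copy(); d[i]+=.01; X2,R2=FK(d); J[:3,i]=(X2-X)/1e3; J[3:,i]=(R2*R.inv()).as_rotvec()
    return X/1e3,R,J/.01
VM=.7*np.array([159.86,159.86,180,180,180,180,180])/12
def step(q,Xt,Rt,lam=.02,mid=0.0):
    # move toward the capped target, damped least squares, joint limits clipped
    X0,R0=FK(q); X0=X0/1e3
    d=Xt-X0; r=(Rt*R0.inv()).as_rotvec(); f=min(1,.0417/max(np.linalg.norm(d),1e-9),np.radians(7.16)/max(np.linalg.norm(r),1e-9))
    Xg=X0+f*d; Rg=Ro.from_rotvec(f*r)*R0; qs=q.copy()
    for _ in range(8):
        X,R,J=jac(qs); e=np.r_[Xg-X,(Rg*R.inv()).as_rotvec()]
        JJ=J.T@np.linalg.inv(J@J.T+1e-4*lam**2*np.eye(6)); dq=JJ@e
        dq=dq+mid*(np.eye(7)-JJ@J)@((lo+hi)/2-qs); qs=np.clip(qs+dq,lo,hi)
    k=max(1,np.max(abs(qs-q)/VM)); return q+(qs-q)/k
def call(q,sh,rv,n,**kw):
    X,R=FK(q); Xt=X/1e3+R.apply(np.array(sh))/1e3; Rt=R*Ro.from_rotvec(rv)
    for _ in range(n): q=step(q,Xt,Rt,**kw)
    return q
E
python3 - <<'E'
from simc import *; np.set_printoptions(suppress=True,precision=1,linewidth=150)
q=[np.array(d[0]) for d in D]; q0=q[-1]
print("logged");[print(x) for x in q[:4]]
for lam,mid in ((.02,0),(3,0),(.02,.02),(.02,.005)):
    a=call(q0,[250,-280,0],[0,0,.1],10,lam=lam,mid=mid); b=call(a,[226,-294,80],[-.036,.608,.095],10,lam=lam,mid=mid)
    print(lam,mid,"call1",a,"call2",b)
    print("  ",call(q[0],[58,-45,-34],[0,-.58,0],7,lam=lam,mid=mid),call(q[1],[0,0,-40],[.3,0,.4],5,lam=lam,mid=mid),call(q[2],[60,0,0],[-.3,.2,0],5,lam=lam,mid=mid))
E
```

```text
logged
[ 14.5  15.  -18.4 132.6 -77.5   1.1  -2.6]
[-34.1  16.9  36.9 111.  -22.   44.6 -63.2]
[-23.1  15.6  36.8 109.5 -41.2  57.5 -64.6]
[-39.2  17.3  44.8 105.9 -23.8  43.4 -85.3]
0.02 0 call1 [ 33.3  17.5  -3.  113.4   1.1  49.3 -43.9] call2 [ -9.3  22.6  -5.8 135.7 -18.8   0.8 -73.5]
   [-34.1  20.5  36.7 109.5 -22.   47.2 -63.4] [-23.1  15.3  36.2 109.2 -40.4  57.6 -65.5] [-38.2  17.2  44.3 105.9 -23.5  43.2 -85.8]
3 0 call1 [ 57.3  27.9  -2.   90.6  -2.1  63.6 -13.8] call2 [ 54.5  21.3 -12.9  97.  -25.5  55.1 -18.1]
   [ 10.1  28.8 -12.2 138.7 -76.    0.8  -1.6] [-28.6  11.6  37.2 113.  -38.2  53.8 -70.1] [-26.5  20.9  42.4 104.9 -33.7  44.7 -69.2]
0.02 0.02 call1 [ 31.9  17.4  -1.1 113.5   0.3  49.2 -43. ] call2 [-12.5  22.6  -1.6 135.8  -9.9   0.8 -82.5]
   [-22.8  17.6  21.5 112.6 -18.1  39.7 -67.1] [ -6.6  13.5  14.5 108.8 -34.3  53.7 -72.3] [-21.7  14.4  21.6 105.5 -11.7  41.  -97.4]
0.02 0.005 call1 [ 33.   17.5  -2.7 113.4   1.   49.2 -43.7] call2 [-10.3  22.6  -4.6 135.7 -16.1   0.8 -76.2]
   [-30.8  19.5  32.  110.3 -20.5  45.  -64.9] [-18.   14.5  29.3 109.  -38.4  56.2 -67.8] [-33.3  16.   37.3 105.8 -19.6  42.3 -89.7]
```

The min-norm step model reproduces the logged moves well, so I can use it to find waypoints that put the wrist in the right branch (j5 about 110, j3 about -50).

```bash
cat > fast.py <<'E'
import numpy as np
from fit import V,lo,hi,FK
from scipy.spatial.transform import Rotation as Ro
S=np.array([-1,1,-1,1,-1,1,-1.]); H,Z2,Z4,Z6,Y1,Y3,Y6=V*1.0
VM=.7*np.array([159.86,159.86,180,180,180,180,180])/12
def kj(q):
    a=np.radians(q)*S; R=np.eye(3); X=np.array([0,0,H]); ax=np.zeros((7,3)); o=np.zeros((7,3))
    for i in range(7):
        c,s=np.cos(a[i]),np.sin(a[i])
        k=2 if i%2==0 else 1; ax[i]=R[:,k]*S[i]; o[i]=X
        R=R@(np.array([[c,-s,0],[s,c,0],[0,0,1]]) if k==2 else np.array([[c,0,s],[0,1,0],[-s,0,c]]))
        if i==0: X=X+Y1*R[:,1]
        elif i==1: X=X+Z2*R[:,2]
        elif i==2: X=X+Y3*R[:,1]
        elif i==3: X=X+Z4*R[:,2]
        elif i==5: X=X+Y6*R[:,1]+Z6*R[:,2]
    J=np.vstack([np.cross(ax,X-o).T,ax.T])*np.pi/180
    return X,R@np.array([[0,-1,0],[1,0,0],[0,0,1.]]),J
def rv(M): return Ro.from_matrix(M).as_rotvec()
def step(q,Xt,Rt):
    X,R,_=kj(q); d=Xt-X; r=rv(Rt@R.T); f=min(1,.0417/max(np.linalg.norm(d),1e-9),.12497/max(np.linalg.norm(r),1e-9))
    Xg=X+f*d; Rg=Ro.from_rotvec(f*r).as_matrix()@R; qs=q
    for _ in range(4):
        X,R,J=kj(qs); e=np.r_[Xg-X,rv(Rg@R.T)]
        qs=np.clip(qs+J.T@np.linalg.solve(J@J.T+1e-10*np.eye(6),e),lo,hi)
    return q+(qs-q)/max(1,np.max(abs(qs-q)/VM))
def go(q,t,rpy,nmax=40):
    Xt=np.array(t)/1e3; Rt=Ro.from_euler('xyz',rpy,degrees=True).as_matrix(); m=99; n=0
    for n in range(nmax):
        X,R,_=kj(q)
        if np.linalg.norm(X-Xt)<.001 and np.linalg.norm(rv(Rt@R.T))<.01: break
        q=step(q,Xt,Rt); m=min(m,np.min(np.minimum(q-lo,hi-q)))
    X,R,_=kj(q); return q,n,m,np.linalg.norm(X-Xt)*1e3+np.degrees(np.linalg.norm(rv(Rt@R.T)))
E
cat > search.py <<'E'
from fast import *; from h import sock,CY,RC; import json,sys,time
from multiprocessing import Pool
q0=np.array([json.loads(l) for l in open("log.jsonl")][-1][0])
def flip(rpy,f): return (Ro.from_euler('xyz',rpy,degrees=True)*Ro.from_euler('z',f,degrees=True)).as_euler('xyz',degrees=True)
PRE=(sock(-50,115),[180,-35,CY]); GR=(sock(-50,52),[180,-35,CY]); UP=(np.array([480,0,250]),[180,-10,0]); RO=([440,-170,150],[180,0,-12.2]); RD=([440,-170,76],[180,0,-12.2])
P2=(sock(50,115),[180,-35,CY]); G2=(sock(50,36),[180,-35,CY]); RS=([596,-195,84],[180,0,-3])
def trial(seed):
    g=np.random.default_rng(seed); q=q0; W=[]; M=99; N=0
    fl=180*(seed%2)
    for i in range(1+seed//2%2):
        t=np.round([g.uniform(430,650),g.uniform(-250,200),g.uniform(320,450)],-1); rp=np.round([180+g.uniform(-50,50),g.uniform(-50,50),g.uniform(-180,180)],-1); W.append((t.tolist(),rp.tolist()))
    E=0
    for k,(t,rp) in enumerate(W+[(a,flip(b,fl)) for a,b in (PRE,GR,PRE,UP,RO,RD,RO,P2,G2,P2,RS)]):
        q,n,m,e=go(q,t,rp); M=min(M,m); N+=n
        if e>3: return None
        if k==len(W): qp=q
    return M,N,fl,W,np.round(qp).tolist(),np.round(q).tolist()
if __name__=="__main__":
    with Pool() as p:
        r=[x for x in p.imap_unordered(trial,range(int(sys.argv[1])),chunksize=4) if x]
    r.sort(key=lambda x:-x[0]); print(len(r)); [print(x) for x in r[:6]]
    print("short:"); [print(x) for x in sorted([x for x in r if x[0]>2.5],key=lambda x:x[1])[:4]]
E
nproc; time OMP_NUM_THREADS=1 timeout 560 python3 search.py 1200
```

```text
4
0
short:
real	0m58.911s
user	3m47.305s
sys	0m0.423s
```

```bash
cat > s2.py <<'E'
from search import *
def trial2(seed):
    g=np.random.default_rng(seed); q=q0; W=[]; M=99; N=0; fl=180*(seed%2)
    for i in range(1+seed//2%3):
        W.append((np.round([g.uniform(430,700),g.uniform(-300,250),g.uniform(300,480)],-1).tolist(),np.round([180+g.uniform(-60,60),g.uniform(-60,60),g.uniform(-180,180)],-1).tolist()))
    for t,rp in W: q,n,m,e=go(q,t,rp,30); N+=n
    q1,n,m,e=go(q,PRE[0],flip(PRE[1],fl),40); N+=n
    if e>3: return ('P',)
    q2,n,m2,e=go(q1,GR[0],flip(GR[1],fl))
    if e>3: return ('G',)
    return ('ok',min(m,m2),N,fl,W,np.round(q1).tolist(),np.round(q2).tolist())
if __name__=="__main__":
    from collections import Counter
    with Pool() as p: r=p.map(trial2,range(4000),chunksize=20)
    print(Counter(x[0] for x in r)); r=[x for x in r if x[0]=='ok']
    [print(x) for x in sorted(r,key=lambda x:-x[1])[:6]]; print(); [print(x) for x in sorted(r,key=lambda x:x[2])[:5]]
E
time OMP_NUM_THREADS=1 timeout 560 python3 s2.py
```

```text
Counter({'P': 3471, 'ok': 529})
('ok', np.float64(4.8675612685239), 72, 0, [([460.0, -70.0, 310.0], [230.0, -0.0, 120.0]), ([690.0, -290.0, 380.0], [200.0, 30.0, -100.0]), ([680.0, 70.0, 400.0], [200.0, -50.0, -60.0])], [24.0, 41.0, -61.0, 134.0, 114.0, 43.0, 158.0], [21.0, 50.0, -58.0, 131.0, 120.0, 47.0, 156.0])
('ok', np.float64(4.8393102118645), 101, 0, [([600.0, 170.0, 440.0], [170.0, 50.0, -50.0]), ([650.0, -280.0, 390.0], [230.0, 40.0, 110.0]), ([470.0, 230.0, 420.0], [200.0, -20.0, -120.0])], [23.0, 40.0, -59.0, 134.0, 115.0, 41.0, 156.0], [20.0, 49.0, -56.0, 131.0, 121.0, 45.0, 155.0])
('ok', np.float64(4.738386434311167), 93, 180, [([440.0, -260.0, 450.0], [150.0, 60.0, 40.0]), ([430.0, 190.0, 300.0], [170.0, 20.0, -140.0]), ([670.0, 100.0, 410.0], [150.0, -30.0, 40.0])], [19.0, 36.0, -51.0, 134.0, 119.0, 35.0, -29.0], [17.0, 46.0, -50.0, 131.0, 125.0, 41.0, -30.0])
('ok', np.float64(4.731152339835035), 54, 180, [([650.0, -40.0, 350.0], [220.0, -60.0, 80.0]), ([450.0, -50.0, 350.0], [210.0, -0.0, 160.0])], [19.0, 36.0, -51.0, 134.0, 119.0, 35.0, -29.0], [16.0, 45.0, -49.0, 
[... 891 characters left out ...]
])], [-19.0, 28.0, 5.0, 135.0, 180.0, 18.0, -94.0], [-18.0, 36.0, 4.0, 132.0, 180.0, 23.0, -94.0])
('ok', np.float64(0.0), 32, 180, [([510.0, -40.0, 360.0], [140.0, -10.0, 50.0])], [-18.0, 28.0, 3.0, 135.0, 177.0, 18.0, -91.0], [-17.0, 36.0, 2.0, 132.0, 178.0, 23.0, -92.0])
('ok', np.float64(1.5446829181966848), 32, 180, [([490.0, 120.0, 410.0], [140.0, 50.0, 110.0])], [-20.0, 28.0, 6.0, 135.0, 181.0, 18.0, -96.0], [-19.0, 36.0, 5.0, 132.0, 182.0, 23.0, -96.0])
('ok', np.float64(0.27150528084368375), 32, 180, [([530.0, -60.0, 440.0], [120.0, 50.0, 40.0])], [-19.0, 28.0, 5.0, 135.0, 179.0, 18.0, -93.0], [-18.0, 36.0, 4.0, 132.0, 180.0, 23.0, -94.0])
real	4m29.221s
user	17m37.157s
sys	0m0.494s
```

```bash
cat > s3.py <<'E'
from search import *; np.set_printoptions(suppress=True,precision=0,linewidth=150)
for fl,W in ((180,[([650,-40,350],[220,-60,80]),([450,-50,350],[210,0,160])]),(180,[([440,120,410],[140,20,90])]),(0,[([460.0, -70.0, 310.0], [230.0, -0.0, 120.0]), ([690.0, -290.0, 380.0], [200.0, 30.0, -100.0]), ([680.0, 70.0, 400.0], [200.0, -50.0, -60.0])])):
    q=q0
    for nm,t,rp in [("w",*w) for w in W]+[(n,a,flip(b,fl)) for n,(a,b) in dict(pre=PRE,gr=GR,pull=(sock(-50,90),PRE[1]),lift=(sock(-50,90)+[-20,0,60],[180,-20,0]),ro=([440,-170,160],[180,0,-12.2]),rd=RD,ro2=RO,p2=P2,g2=G2,pull2=(sock(50,90),P2[1]),lift2=(sock(50,90)+[-20,0,60],[180,-20,0]),ro3=([596,-195,170],[180,0,-3]),rs=RS).items()]:
        q,n,m,e=go(q,t,rp); print(nm,q,"n",n,"margin %.1f err %.1f"%(m,e))
    print()
E
python3 s3.py
```

```text
w [ 31.  66. -55.  42. -14. 114.  -5.] n 39 margin 0.0 err 22.9
w [ 27.  29. -60.  99.  41.  94.  27.] n 14 margin 0.0 err 0.0
pre [ 25.  42. -62. 134. 113.  43. -22.] n 10 margin 4.9 err 0.0
gr [ 22.  50. -59. 131. 120.  48. -23.] n 2 margin 6.9 err 0.0
pull [ 23.  45. -61. 133. 116.  45. -23.] n 1 margin 6.0 err 0.0
lift [ 22.  34. -61. 121.  68.  43.   8.] n 5 margin 8.5 err 0.0
ro [ 59.  42. -65. 116.  48.  55.  46.] n 8 margin 11.8 err 0.0
rd [ 53.  49. -56. 120.  59.  47.  37.] n 2 margin 16.4 err 0.6
ro2 [ 58.  43. -63. 116.  49.  53.  45.] n 2 margin 13.7 err 0.0
p2 [  6.  39. -56. 132. 109.  46. -31.] n 10 margin 6.4 err 0.0
g2 [  5.  50. -53. 128. 118.  50. -33.] n 2 margin 8.9 err 0.0
pull2 [  6.  43. -55. 131. 112.  48. -32.] n 2 margin 8.1 err 0.0
lift2 [  7.  34. -57. 118.  66.  46.  -2.] n 5 margin 10.7 err 0.0
ro3 [ 48.  52. -62.  90.  48.  68.  63.] n 11 margin 14.3 err 0.0
rs [ 46.  57. -57.  94.  54.  60.  59.] n 3 margin 17.5 err 0.0

w [-80.  -0.  40. 122.  54.  50. -66.] n 17 margin 17.0 err 0.0
pre [-17.  28.   1. 135. 174.  18. -88.] n 15 margin 2.2 err 0.0
gr
[... 1132 characters left out ...]
. 117.  45. 157.] n 1 margin 6.0 err 0.0
lift [ 29.  47. -77. 121.  77.  62. 163.] n 39 margin 0.0 err 55.1
ro [ 65.  60. -77. 120.  67.  81. 163.] n 39 margin 0.0 err 175.2
rd [ 62.  69. -77. 122.  76.  78. 163.] n 39 margin 0.0 err 117.7
ro2 [ 65.  61. -77. 121.  68.  80. 163.] n 39 margin 0.0 err 168.6
p2 [ 15.  52. -77. 132. 105.  66. 157.] n 12 margin 0.0 err 0.0
g2 [ 12.  61. -71. 127. 114.  67. 157.] n 2 margin 3.6 err 0.0
pull2 [ 14.  55. -75. 130. 108.  66. 157.] n 2 margin 2.3 err 0.0
lift2 [ 15.  47. -77. 118.  75.  65. 163.] n 39 margin 0.0 err 26.7
ro3 [ 55.  67. -77.  98.  74.  88. 163.] n 39 margin 0.0 err 193.2
rs [ 54.  74. -77.  99.  79.  84. 163.] n 39 margin 0.0 err 150.4
```

```bash
cat > s4.py <<'E'
from search import *
def t4(seed):
    g=np.random.default_rng(seed); q=q0; M=99;N=0
    W=[([int(g.integers(56,70))*10,int(g.integers(-12,6))*10,int(g.integers(30,42))*10],[180+int(g.integers(0,6))*10,int(g.integers(-7,0))*10,int(g.integers(2,13))*10]),([int(g.integers(45,56))*10,-50+int(g.integers(-5,6))*10,350],[180+int(g.integers(0,5))*10,int(g.integers(-2,2))*10,int(g.integers(12,19))*10])]
    for k,(t,rp) in enumerate(W+[(a,flip(b,180)) for a,b in (PRE,GR,PRE)]):
        q,n,m,e=go(q,t,rp); N+=n; M=min(M,m if k<2 else m+3)
        if e>3: return None
    return (M+min(0,(75+q[2]-20)) if q[2]<-30 else -5,N,W,np.round(q).tolist())
if __name__=="__main__":
    with Pool() as p: r=[x for x in p.map(t4,range(1500),chunksize=10) if x]
    print(len(r)); [print(x) for x in sorted(r,key=lambda x:-x[0])[:8]]
E
time OMP_NUM_THREADS=1 timeout 500 python3 s4.py
```

```text
132
(np.float64(0.0), 74, [([630, -70, 360], [230, -10, 40]), ([510, -80, 350], [210, 10, 180])], [14.0, 34.0, -43.0, 134.0, 124.0, 30.0, -35.0])
(np.float64(0.0), 74, [([620, -20, 410], [230, -10, 40]), ([510, -50, 350], [190, -20, 160])], [12.0, 33.0, -39.0, 134.0, 126.0, 29.0, -37.0])
(np.float64(0.0), 57, [([690, -100, 370], [180, -70, 30]), ([480, -60, 350], [180, 10, 160])], [11.0, 32.0, -38.0, 134.0, 127.0, 28.0, -38.0])
(np.float64(0.0), 67, [([560, -80, 400], [230, -50, 60]), ([450, -80, 350], [190, -10, 150])], [9.0, 32.0, -36.0, 134.0, 129.0, 27.0, -40.0])
(np.float64(0.0), 69, [([680, -40, 360], [220, -60, 70]), ([490, -30, 350], [200, -20, 130])], [8.0, 31.0, -35.0, 134.0, 130.0, 27.0, -42.0])
(np.float64(0.0), 71, [([590, -20, 360], [220, -50, 80]), ([550, -80, 350], [200, -20, 180])], [12.0, 33.0, -39.0, 134.0, 126.0, 29.0, -37.0])
(np.float64(0.0), 72, [([610, 0, 400], [210, -70, 20]), ([490, -90, 350], [210, 0, 170])], [14.0, 34.0, -44.0, 134.0, 123.0, 31.0, -34.0])
(np.float64(0.0), 76, [([560, -110, 340], [200, -70, 20]), ([500, -10, 350], [180, -10, 170])], [12.0, 33.0, -40.0, 134.0, 126.0, 29.0, -37.0])
real	1m12.495s
user	4m40.643s
sys	0m0.271s
```

```bash
cat > s5.py <<'E'
from search import *
qg=np.array([25,40,-60,120,100,45,-15.])
def t5(seed):
    g=np.random.default_rng(seed); q=q0; M=99;N=0; n_=1+seed%4; W=[]
    for i in range(n_):
        qi=q0+(qg-q0)*(i+1)/(n_+.5)+g.normal(0,30,7)*[1,.4,1,.6,1,.6,1]; qi=np.clip(qi,lo+8,hi-8); X,R,_=kj(qi); X=X*1e3
        if X[2]<300 or X[2]>600 or np.hypot(X[0],X[1])>800: return None
        W.append((np.round(X,-1).tolist(),np.round(Ro.from_matrix(R).as_euler('xyz',degrees=True),-1).tolist()))
    for k,(t,rp) in enumerate(W+[(a,flip(b,180)) for a,b in (PRE,GR,PRE)]):
        q,n,m,e=go(q,t,rp); N+=n; M=min(M,m if k<n_ else m+3)
        if e>3 or m<2: return None
    if not -70<q[2]<-25: return None
    return M,N,W,np.round(q).tolist()
if __name__=="__main__":
    with Pool() as p: r=[x for x in p.map(t5,range(9000),chunksize=30) if x]
    print(len(r)); [print(x) for x in sorted(r,key=lambda x:-x[0]+.05*x[1])[:6]]
E
time OMP_NUM_THREADS=1 timeout 400 python3 s5.py
```

```text
3
(np.float64(7.426716924736695), 57, [([230.0, 720.0, 560.0], [120.0, -10.0, 160.0]), ([560.0, 110.0, 370.0], [-180.0, 30.0, 180.0])], [7.0, 31.0, -33.0, 134.0, 132.0, 26.0, -43.0])
(np.float64(7.278248497364501), 63, [([-40.0, 240.0, 330.0], [-130.0, 10.0, 120.0]), ([630.0, -400.0, 550.0], [-120.0, 50.0, -160.0])], [2.0, 30.0, -25.0, 134.0, 139.0, 23.0, -51.0])
(np.float64(4.934045119844573), 54, [([460.0, 590.0, 440.0], [130.0, 20.0, 140.0]), ([480.0, 350.0, 360.0], [-140.0, 30.0, -90.0])], [3.0, 30.0, -26.0, 134.0, 138.0, 23.0, -50.0])
real	0m33.222s
user	2m7.069s
sys	0m0.402s
```

```bash
python3 - <<'E'
s=open('s3.py').read()
i=s.index("for fl,W"); j=s.index("\n",i)
s=s[:i]+"for fl,W in ((180,[([460,590,440],[130,20,140]),([480,350,360],[-140,30,-90])]),(180,[([230,720,560],[120,-10,160]),([560,110,370],[-180,30,180])])):"+s[j:]
open('s6.py','w').write(s)
from h import *
from plant import arm
p=arm.get_state(); p0=p["tool_pos"]*1e3; r0=p["eef_rot"]; print(p0,r0)
plan([460,590,440],[130,20,140]); plan([230,720,560],[120,-10,160])
E
python3 s6.py
```

```text
[555.25138882  39.76810491 347.01942194] [-172.09275087  -19.06383392  -13.58274804]
to [460 590 440] shift [-179.3 -529.7  -88.3] rotvec [-0.3135  0.7845 -2.6383]
to [230 720 560] shift [-380.2 -628.3 -272.9] rotvec [ 0.4975  1.184  -2.4509]
w [-75.  22.  20.  94.  40.  21. -33.] n 23 margin 18.1 err 0.0
w [-52.  11.  11. 121.  89.   6.  41.] n 16 margin 4.9 err 0.0
pre [  3.  30. -26. 134. 138.  23. -50.] n 11 margin 4.3 err 0.0
gr [  3.  39. -27. 131. 142.  29. -51.] n 2 margin 6.3 err 0.0
pull [  3.  33. -27. 133. 139.  26. -51.] n 1 margin 5.5 err 0.0
lift [-14.  23.  -6. 122.  29.  19.  45.] n 16 margin 1.6 err 0.0
ro [ 32.  29. -19. 116.  15.  37.  81.] n 8 margin 16.2 err 0.0
rd [ 28.  37. -14. 120.  20.  25.  76.] n 2 margin 18.4 err 0.6
ro2 [ 32.  30. -19. 117.  16.  36.  80.] n 2 margin 20.1 err 0.0
p2 [-56.  31.  35. 134.  26.   1.  44.] n 39 margin 0.0 err 96.7
g2 [-53.  41.  35. 130.  29.   1.  39.] n 39 margin 0.0 err 136.8
pull2 [-57.  35.  39. 133.  34.   1.  35.] n 39 margin 0.0 err 118.6
lift2 [-35.  24.   6. 119.  22.  21.  40.] n 4 margin 7.1 err 0.0
ro3 [ 24.  3
[... 389 characters left out ...]
 -33. 133. 134.  28. -44.] n 1 margin 5.6 err 0.0
lift [  4.  25. -31. 121.  51.  26.  24.] n 8 margin 7.6 err 0.0
ro [ 46.  33. -41. 116.  31.  43.  64.] n 8 margin 16.6 err 0.0
rd [ 40.  40. -32. 120.  41.  31.  55.] n 2 margin 18.7 err 0.6
ro2 [ 46.  34. -40. 117.  33.  41.  63.] n 2 margin 20.5 err 0.0
p2 [-84.  54.  76. 135.  92.   1. -24.] n 39 margin 0.0 err 186.6
g2 [-26.  39.  -4. 129. 149.  24. -74.] n 8 margin 4.5 err 0.7
pull2 [-29.  32.  -2. 132. 146.  21. -73.] n 2 margin 7.0 err 0.0
lift2 [-72.  34.  41. 122.  61.  16.  -0.] n 39 margin 0.0 err 67.0
ro3 [ 27.  39. -19.  91.  15.  52.  90.] n 13 margin 14.0 err 0.0
rs [ 26.  45. -17.  95.  18.  43.  87.] n 3 margin 41.7 err 0.0
```

```bash
python3 - <<'E'
from h import *; import pickle
for n in ("top","side"):
    W=world(pickle.load(open(f"pics/{n}0.pkl","rb"))); m=(W[...,1]>.35)&(W[...,0]>-.2)&(W[...,0]<.8); print(n,W[m].max(0),W[m&(W[...,2]>.1)].min(0) if (m&(W[...,2]>.1)).any() else "")
E
python3 -m pendant '[-380,-628,-273,0.5,1.18,-2.45,50,-380,-628,-273,0.5,1.18,-2.45,50,-380,-628,-273,0.5,1.18,-2.45,50,-380,-628,-273,0.5,1.18,-2.45,50,-380,-628,-273,0.5,1.18,-2.45,50,-380,-628,-273,0.5,1.18,-2.45,50,-380,-628,-273,0.5,1.18,-2.45,50,-380,-628,-273,0.5,1.18,-2.45,50,-380,-628,-273,0.5,1.18,-2.45,50,-380,-628,-273,0.5,1.18,-2.45,50]'; python3 log.py
python3 - <<'E'
from s5 import *; from h import plan
plan([230,720,560],[120,-10,160])
q=q0
import json; L=[json.loads(l) for l in open("log.jsonl")]; q=np.array(L[-2][0])
Xt=np.array([.23,.72,.56]); Rt=Ro.from_euler('xyz',[120,-10,160],degrees=True).as_matrix()
for _ in range(10): q=step(q,Xt,Rt)
print("sim",np.round(q,1))
E
```

```text
top [0.79998053 0.97964395 0.06705886] 
side [0.79998135 0.76915894 0.75855873] [0.14450181 0.46102063 0.75855873]
clock: 4.07
tool_pos: [0.3866, 0.3983, 0.4613]
eef_rot: [153.4, -44.0, 66.9]
contact_force: [0.6, 0.3, -0.1]
width: 0.0499
[-93.1, 1.2, 35.9, 115.1, 49.6, 25.5, -129.8]
to [230 720 560] shift [ 237.3 -282.8  -38.7] rotvec [ 0.2788  0.6556 -1.3431]
sim [ -85.    -1.    34.9  120.    49.9   18.8 -125.5]
```

```bash
cat > chk.py <<'E'
import sys,json
from search import *; from h import plan
np.set_printoptions(suppress=True,precision=0,linewidth=150)
def run(W,q=None):
    q=np.array([json.loads(l) for l in open("log.jsonl")][-1][0]) if q is None else q
    for t,rp in W: q,n,m,e=go(q,t,rp); print(q,"n",n,"m %.1f e %.1f"%(m,e))
    return q
E
python3 - <<'E'
from chk import *
f=lambda r:flip(r,180)
run([([230,720,560],[120,-10,160]),([560,110,370],[-180,30,180]),(PRE[0],f(PRE[1])),(GR[0],f(GR[1])),(PRE[0],f(PRE[1]))])
print(); run([([560,110,370],[-180,30,180]),(PRE[0],f(PRE[1])),(GR[0],f(GR[1]))])
E
```

```text
[-55.  17. -25.  87.  22.  17. -28.] n 14 m 9.6 e 0.0
[  6.  13. -30. 107.  29.  36.  49.] n 18 m 19.6 e 0.0
[  4.  30. -28. 134. 136.  24. -48.] n 11 m 4.3 e 0.0
[  4.  39. -29. 131. 140.  30. -49.] n 2 m 6.4 e 0.0
[  4.  30. -28. 134. 136.  24. -48.] n 2 m 4.3 e 0.0

[-45.  13.  35. 109.  -1.  31.  78.] n 23 m 17.9 e 0.0
[-14.  26.  -2. 135. -13.   1.  99.] n 39 m 0.0 e 101.2
[-12.  34.  -6. 132. -15.   1. 102.] n 39 m 0.0 e 129.1
```

```bash
python3 -m pendant '[237,-283,-39,0.28,0.656,-1.343,50,237,-283,-39,0.28,0.656,-1.343,50,237,-283,-39,0.28,0.656,-1.343,50,237,-283,-39,0.28,0.656,-1.343,50,237,-283,-39,0.28,0.656,-1.343,50,237,-283,-39,0.28,0.656,-1.343,50,237,-283,-39,0.28,0.656,-1.343,50,237,-283,-39,0.28,0.656,-1.343,50,237,-283,-39,0.28,0.656,-1.343,50,237,-283,-39,0.28,0.656,-1.343,50]'; python3 log.py
python3 - <<'E'
from chk import *
f=lambda r:flip(r,180)
plan([230,720,560],[120,-10,160]);plan([560,110,370],[-180,30,180])
run([([230,720,560],[120,-10,160]),([560,110,370],[-180,30,180]),(PRE[0],f(PRE[1])),(GR[0],f(GR[1]))])
print(); run([([560,110,370],[-180,30,180]),(PRE[0],f(PRE[1])),(GR[0],f(GR[1]))])
E
```

```text
clock: 4.9
tool_pos: [0.2263, 0.7253, 0.5612]
eef_rot: [120.4, -19.6, 146.2]
contact_force: [-0.3, 1.1, -1.3]
width: 0.05
[-77.2, 16.1, -0.7, 87.7, 32.3, 17.6, -58.3]
to [230 720 560] shift [-6. -0. -2.] rotvec [ 0.  0. -0.]
to [560 110 370] shift [-648. -141. -295.] rotvec [ 1. -0. -1.]
[-56.  17. -24.  87.  21.  17. -28.] n 3 m 16.1 e 0.0
[  5.  13. -28. 107.  29.  36.  50.] n 18 m 19.5 e 0.0
[  7.  31. -32. 134. 133.  25. -44.] n 12 m 4.4 e 0.0
[  6.  40. -32. 131. 137.  31. -46.] n 2 m 6.4 e 0.0

[ -8.  12. -11. 108.  21.  34.  56.] n 18 m 19.0 e 0.0
[-51.  31.  50. 136.  57.   1.  26.] n 39 m 0.0 e 163.5
[-66.  49.  75. 135.  73.   1.   4.] n 39 m 0.0 e 286.7
```

```bash
python3 - <<'E'
from chk import *
import io,contextlib
f=lambda r:flip(r,180); np.set_printoptions(precision=3)
q0=np.array([json.loads(l) for l in open("log.jsonl")][-1][0])
X0,R0,_=kj(q0); res=[]
for rvx in (0,.15,.3):
  for rvy in (-.2,0,.2,.4):
    for rz in (-.3,-.6,-.9,-1.2):
      R=Ro.from_matrix(R0)*Ro.from_rotvec([rvx,rvy,rz]); t=X0*1e3; q=q0; M=99;N=0
      for t,rp in [(X0*1e3,R.as_euler('xyz',degrees=True)),([560,110,370],[-180,30,180]),(PRE[0],f(PRE[1])),(GR[0],f(GR[1]))]:
        q,n,m,e=go(q,t,rp,30); M=min(M,m);N+=n
        if e>3: break
      else: res.append((round(q[2]),round(M,1),N,rvx,rvy,rz,np.round(q)))
for r in sorted(res,key=lambda r:r[0]): print(*r)
E
```

```text
-47 0.0 33 0 0.4 -0.3 [ 15.  45. -47. 131. 126.  39. -32.]
-45 0.0 35 0 0.4 -0.6 [ 14.  44. -45. 131. 127.  38. -34.]
-44 0.0 36 0 0.4 -0.9 [ 13.  43. -44. 131. 128.  37. -35.]
-42 1.1 40 0 0.4 -1.2 [ 12.  43. -42. 131. 129.  36. -36.]
-40 4.6 35 0.15 0.4 -0.3 [ 11.  42. -40. 131. 131.  35. -38.]
-38 4.5 36 0.15 0.4 -0.6 [ 10.  42. -38. 131. 132.  34. -40.]
-37 4.5 33 0 0.2 -0.3 [  9.  41. -37. 131. 133.  34. -41.]
-36 4.5 39 0.15 0.4 -0.9 [  9.  41. -36. 131. 133.  33. -41.]
-35 4.5 35 0 0.2 -0.6 [  8.  41. -35. 131. 135.  32. -43.]
-35 4.5 41 0.15 0.4 -1.2 [  8.  41. -35. 131. 134.  32. -43.]
-34 4.4 37 0.3 0.4 -0.3 [  7.  40. -34. 131. 135.  32. -44.]
-33 4.4 38 0 0.2 -0.9 [  7.  40. -33. 131. 136.  32. -44.]
-33 4.4 38 0.3 0.4 -0.6 [  7.  40. -33. 131. 136.  31. -45.]
-33 4.4 42 0.3 0.4 -1.2 [  7.  40. -33. 131. 136.  31. -45.]
-32 4.4 41 0 0.2 -1.2 [  6.  40. -32. 131. 137.  31. -45.]
-32 4.4 40 0.15 0.2 -0.9 [  6.  40. -32. 131. 137.  31. -46.]
-32 4.5 39 0.3 0.4 -0.9 [  6.  40. -32. 131. 137.  31. -45.]
-31 4.4 36 0.15 0.2 -0.3 [  6.  40. -31. 131. 138.  31. -47.]
-30 4.4 37 0.15 0.2 -0.6 [  5.  39. -30. 131. 139.  30. -48.]
-29 4.3 43 0.15 0.2 -1.2 [  4.  39. -29. 131. 140.  30. -49.]
-23 2.8 40 0.3 0.2 -0.3 [  1.  38. -23. 131. 145.  28. -55.]
-16 0.0 50 0.3 0.2 -0.6 [ -5.  37. -16. 131. 154.  25. -65.]
-16 0.0 56 0.3 0.2 -0.9 [ -5.  37. -16. 131. 154.  25. -65.]
```

Take rotvec (0.15, 0.4, -0.3).

```bash
python3 -m pendant '[0,0,0,0.15,0.4,-0.3,50,0,0,0,0.15,0.4,-0.3,50,0,0,0,0.15,0.4,-0.3,50,0,0,0,0.15,0.4,-0.3,50,0,0,0,0.15,0.4,-0.3,50]'; python3 log.py
python3 - <<'E'
from chk import *
f=lambda r:flip(r,180)
run([([560,110,370],[-180,30,180]),(PRE[0],f(PRE[1])),(GR[0],f(GR[1]))])
np.set_printoptions(precision=3)
plan([560,110,370],[-180,30,180])
E
```

```text
clock: 5.32
tool_pos: [0.232, 0.7193, 0.5585]
eef_rot: [120.6, -16.6, 169.4]
contact_force: [-1.3, 3.0, -1.4]
width: 0.0504
[-33.5, 23.2, -50.9, 85.0, 8.1, 19.9, -7.8]
[ 19.  16. -47. 107.  38.  40.  41.] n 18 m 14.5 e 0.0
[ 10.  32. -37. 134. 128.  27. -39.] n 9 m 4.6 e 0.6
[  9.  41. -37. 131. 133.  33. -41.] n 2 m 6.5 e 0.0
to [560 110 370] shift [-470.1 -322.8 -434.9] rotvec [ 0.952 -0.637 -0.59 ]
```

```bash
python3 -m pendant '[-470,-323,-435,0.95,-0.64,-0.59,50,-470,-323,-435,0.95,-0.64,-0.59,50,-470,-323,-435,0.95,-0.64,-0.59,50,-470,-323,-435,0.95,-0.64,-0.59,50,-470,-323,-435,0.95,-0.64,-0.59,50,-470,-323,-435,0.95,-0.64,-0.59,50,-470,-323,-435,0.95,-0.64,-0.59,50,-470,-323,-435,0.95,-0.64,-0.59,50,-470,-323,-435,0.95,-0.64,-0.59,50,-470,-323,-435,0.95,-0.64,-0.59,50]'; python3 log.py
python3 - <<'E'
from chk import *
f=lambda r:flip(r,180)
run([([560,110,370],[-180,30,180]),(PRE[0],f(PRE[1])),(GR[0],f(GR[1]))]); print()
run([(PRE[0],f(PRE[1])),(GR[0],f(GR[1]))])
np.set_printoptions(precision=3)
plan([560,110,370],[-180,30,180])
E
```

```text
clock: 6.15
tool_pos: [0.4216, 0.3629, 0.448]
eef_rot: [178.1, 29.0, 178.6]
contact_force: [0.3, 0.4, -0.8]
width: 0.0501
[-22.5, 13.3, -40.3, 95.0, 37.5, 63.4, 14.3]
[  9.  13. -33. 107.  31.  37.  47.] n 8 m 28.0 e 0.0
[  7.  31. -33. 134. 132.  26. -44.] n 11 m 4.4 e 0.0
[  7.  40. -33. 131. 136.  31. -45.] n 2 m 6.5 e 0.0

[  6.  31. -31. 134. 133.  25. -45.] n 13 m 4.4 e 0.0
[  6.  40. -32. 131. 137.  31. -46.] n 2 m 6.4 e 0.0
to [560 110 370] shift [ -88.4 -253.9  130.1] rotvec [ 0.021 -0.016 -0.021]
```

```bash
python3 - <<'E'
from chk import *; from h import sock
np.set_printoptions(precision=3)
run([(sock(-50,120),flip(PRE[1],180))]);plan(sock(-50,120),flip(PRE[1],180))
E
```

```text
[  6.118  29.917 -30.932 134.546 132.871  24.48  -44.771] n 13 m 4.2 e 0.0
to [513.9 111.4 160.3] shift [  53.7 -259.   290.9] rotvec [-0.087 -0.1   -0.194]
```

```bash
python3 -m pendant '[54,-259,291,-0.087,-0.1,-0.194,50,54,-259,291,-0.087,-0.1,-0.194,50,54,-259,291,-0.087,-0.1,-0.194,50,54,-259,291,-0.087,-0.1,-0.194,50,54,-259,291,-0.087,-0.1,-0.194,50,54,-259,291,-0.087,-0.1,-0.194,50,54,-259,291,-0.087,-0.1,-0.194,50,54,-259,291,-0.087,-0.1,-0.194,50,54,-259,291,-0.087,-0.1,-0.194,50,54,-259,291,-0.087,-0.1,-0.194,50]'; python3 log.py
python3 - <<'E'
from chk import *; from h import sock
np.set_printoptions(precision=3)
run([(sock(-50,120),flip(PRE[1],180)),(GR[0],flip(PRE[1],180))]);plan(sock(-50,120),flip(PRE[1],180))
E
```

```text
clock: 6.98
tool_pos: [0.5017, 0.153, 0.2053]
eef_rot: [-179.8, 35.1, -168.4]
contact_force: [1.0, 0.5, -1.1]
width: 0.0499
[-4.5, 22.6, -24.5, 132.0, 114.8, 18.5, -33.6]
[  6.534  30.036 -31.546 134.534 132.321  24.725 -44.173] n 2 m 4.2 e 0.0
[  6.355  39.911 -32.223 131.04  136.776  31.107 -45.583] n 2 m 6.2 e 0.0
to [513.9 111.4 160.3] shift [ 22.9 -43.1  39.1] rotvec [-0.004  0.001  0.   ]
```

```bash
python3 -m pendant '[23,-43,39,-0.004,0,0,50,23,-43,39,-0.004,0,0,50,23,-43,39,-0.004,0,0,50,23,-43,39,-0.004,0,0,50]'; python3 log.py
cat > look.py <<'E'
import sys; from h import *; from plant import arm,read_camera
st=arm.get_state(); R=Ro.from_euler('xyz',st["eef_rot"],degrees=True); p=st["tool_pos"]*1e3
c=read_camera("wrist"); cv2.imwrite(f"pics/{sys.argv[1]}.png",c["color"][:,:,::-1]); W=world(c)*1e3
T=R.inv().apply((W-p).reshape(-1,3)).reshape(W.shape)
k,l,s,ce=cv2.connectedComponentsWithStats(blue(c).astype(np.uint8))
for i in range(1,k):
    if s[i,4]<150: continue
    P=T[l==i]; z0=np.percentile(P[:,2],3); t=P[abs(P[:,2]-z0)<8]
    print("blue px",np.round(ce[i]),s[i,4],"tool-frame nearest z %.1f"%z0,"top-face x %s y %s"%(np.round(np.percentile(t[:,0],[2,98]),1),np.round(np.percentile(t[:,1],[2,98]),1)),"world",np.round(R.apply(t.mean(0))+p,1))
E
python3 look.py w2; python3 -c "
from h import *;plan(sock(-50,52),[180,35,CY-180])"
```

```text
clock: 7.32
tool_pos: [0.5129, 0.1097, 0.1584]
eef_rot: [180.0, 34.7, -168.7]
contact_force: [-0.9, 1.4, 1.4]
width: 0.0498
[6.7, 30.2, -31.7, 134.6, 132.0, 24.8, -44.0]
blue px [487. 227.] 1833 tool-frame nearest z 70.0 top-face x [-17.1  14.9] y [ 88.8 111.4] world [532.9 216.3 100.1]
blue px [325. 247.] 2465 tool-frame nearest z 46.3 top-face x [-18.5  14. ] y [-11.1  12.1] world [540.7 115.8 120.5]
to [552.1 119.2 104.6] shift [-1.  -0.8 68. ] rotvec [ 0.0002 -0.0018 -0.0016]
```

View pics/w2.png

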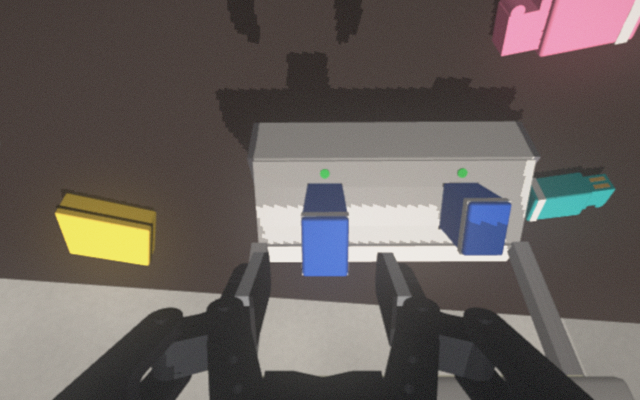

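The wrist view shows the long battery's top at (325,247), centred between the fingers within about 2 mm. The light bar at bottom right is clear. Advancing 68 mm along the axis.

```bash
python3 -m pendant '[-1,0,25,0,0,0,50,-1,0,45,0,0,0,50,-1,0,60,0,0,0,50,-1,0,68,0,0,0,50,-1,0,68,0,0,0,50]' && python3 -m pendant '[0,0,0,0,0,0,10,0,0,0,0,0,0,10,0,0,0,0,0,0,10,0,0,0,0,0,0,10,0,0,0,0,0,0,10,0,0,0,0,0,0,10]'; python3 log.py; python3 -c "
from h import *;plan(sock(-50,52),[180,35,CY-180])"
```

```text
clock: 7.78
tool_pos: [0.5523, 0.1236, 0.105]
eef_rot: [179.9, 35.0, -168.2]
contact_force: [-0.1, -0.6, 0.3]
width: 0.0501
clock: 8.28
tool_pos: [0.5518, 0.1207, 0.106]
eef_rot: [-179.9, 35.1, -168.4]
contact_force: [-2.0, -5.4, 6.2]
width: 0.0252
[6.1, 39.7, -32.2, 131.1, 136.4, 31.2, -45.5]
to [552.1 119.2 104.6] shift [ 0.8 -1.5  1.2] rotvec [-0.0015  0.0013  0.0006]
```

```bash
python3 -m pendant '[0,0,-3,0,0,0,10,0,0,-6,0,0,0,10,0,0,-9,0,0,0,10,0,0,-13,0,0,0,10,0,0,-18,0,0,0,10,0,0,-26,0,0,0,10,0,0,-36,0,0,0,10,0,0,-46,0,0,0,10,0,0,-46,0,0,0,10]'; python3 log.py; python3 look.py w3
python3 - <<'E'
from chk import *; from h import sock
f=lambda r:flip(r,180)
run([(sock(-50,98)+[-20,0,60],f([180,-20,0])),([440,-170,170],f([180,0,-12.2])),([440,-170,76],f([180,0,-12.2])),([440,-170,170],f([180,0,-12.2])),(sock(-50,98)+[-20,0,60],f([180,-20,0])),(sock(50,115)+[0,0,40],f([180,-35,CY])),(sock(50,115),f([180,-35,CY]))])
E
```

```text
clock: 9.03
tool_pos: [0.5233, 0.1195, 0.1437]
eef_rot: [179.8, 34.9, -168.0]
contact_force: [-0.9, 0.3, -1.4]
width: 0.0254
[6.2, 33.1, -32.3, 133.7, 133.6, 26.9, -44.7]
blue px [487. 239.] 2354 tool-frame nearest z 51.9 top-face x [-16.6  15.8] y [ 80.3 103.5] world [533.4 215.7 100.3]
blue px [323. 320.] 5701 tool-frame nearest z -19.8 top-face x [-15.   18.1] y [-12.5  11.5] world [510.9 116.2 157.6]
[  4.  24. -31. 121.  49.  26.  25.] n 9 m 7.0 e 0.0
[ 46.  32. -40. 115.  30.  43.  66.] n 8 m 16.7 e 0.0
[ 39.  40. -31. 120.  40.  31.  56.] n 3 m 18.7 e 0.0
[ 46.  32. -41. 115.  30.  44.  65.] n 3 m 20.4 e 0.0
[  4.  24. -31. 121.  49.  26.  25.] n 8 m 16.7 e 0.0
[-17.  24. -19. 130. 110.  20. -36.] n 6 m 8.6 e 0.0
[-14.  30. -24. 132. 122.  27. -48.] n 2 m 6.4 e 0.0
```

```bash
python3 -c "
from h import *;plan(sock(-50,98)+[-20,0,60],[180,20,-180])"
```

```text
to [506.3 113.9 202.3] shift [-18.6  -1.2 -59. ] rotvec [0.1001 0.259  0.1858]
```

```bash
python3 -m pendant '[-4,0,-20,0,0.02,0.02,10,-10,0,-40,0.05,0.1,0.1,10,-19,-1,-59,0.1,0.26,0.186,10,-19,-1,-59,0.1,0.26,0.186,10,-19,-1,-59,0.1,0.26,0.186,10,-19,-1,-59,0.1,0.26,0.186,10,-19,-1,-59,0.1,0.26,0.186,10,-19,-1,-59,0.1,0.26,0.186,10]'; python3 log.py;  python3 - <<'E'
from chk import *; np.set_printoptions(precision=3)
T=([442,-167,175],[180,0,167.8]); run([T]); plan(*T)
E
```

```text
clock: 9.75
tool_pos: [0.511, 0.1082, 0.1983]
eef_rot: [-178.8, 21.9, -179.2]
contact_force: [0.4, -0.7, -1.2]
width: 0.0255
[2.3, 24.4, -28.3, 122.4, 55.0, 24.8, 20.1]
[ 46.308  31.43  -41.5   114.987  29.592  44.404  64.974] n 7 m 16.0 e 0.0
to [ 442 -167  175] shift [  76.4 -274.2    0.1] rotvec [0.023 0.384 0.22 ]
```

```bash
python3 -m pendant '[76,-274,0,0.023,0.384,0.22,10,76,-274,0,0.023,0.384,0.22,10,76,-274,0,0.023,0.384,0.22,10,76,-274,0,0.023,0.384,0.22,10,76,-274,0,0.023,0.384,0.22,10,76,-274,0,0.023,0.384,0.22,10,76,-274,0,0.023,0.384,0.22,10,76,-274,0,0.023,0.384,0.22,10,76,-274,0,0.023,0.384,0.22,10,76,-274,0,0.023,0.384,0.22,10]'; python3 log.py; python3 - <<'E'
from h import *; from plant import arm,read_camera
s=arm.get_state(); print(s["tool_pos"],s["eef_rot"])
c=read_camera("wrist"); cv2.imwrite("pics/w4.png",c["color"][:,:,::-1]); W=world(c)*1e3
hs=cv2.cvtColor(c["color"],cv2.COLOR_RGB2HSV); m=(hs[...,1]<70)&(hs[...,2]>60)&(abs(W[...,2]-50)<5)&(W[...,0]<500)&(W[...,0]>370)&(W[...,1]<-80)
k,l,st,ce=cv2.connectedComponentsWithStats(m.astype(np.uint8))
for i in range(1,k):
    if st[i,4]>150: print("rim",np.round(ce[i]),st[i,4],rect(W[l==i]/1e3))
print("all rim",rect(W[m]/1e3))
b=blue(c); k,l,st,ce=cv2.connectedComponentsWithStats(b.astype(np.uint8))
for i in range(1,k):
    if st[i,4]>150:
        P=W[l==i]; z=np.percentile(P[:,2],97); print("blue",np.round(ce[i]),st[i,4],"ztop",round(z),rect(P[abs(P[:,2]-z)<5]/1e3))
E
```

```text
clock: 10.58
tool_pos: [0.4432, -0.1672, 0.1751]
eef_rot: [179.9, 0.2, 167.7]
contact_force: [0.6, 0.1, -1.6]
width: 0.0255
[46.0, 31.3, -40.9, 115.0, 29.1, 44.0, 65.4]
[ 0.44317421 -0.16720705  0.17508472] [179.90435609   0.19628201 167.71815521]
rim [306. 178.] 3606 [ 436.2 -193.2  150.8   58.2   77.9]
rim [269. 227.] 582 [ 456.8 -214.8   42.9    8.5   78. ]
all rim [ 436.2 -193.2  150.8   58.2   77.9]
blue [211. 220.] 2035 ztop 98 [ 426.8 -236.6   25.5   35.    77.9]
blue [324. 262.] 314 ztop 184 [ 424.8 -162.8   22.5    2.1   77.4]
blue [323. 319.] 5864 ztop 195 [ 441.8 -167.3   25.8   36.2   76.9]
```

View pics/w4.png

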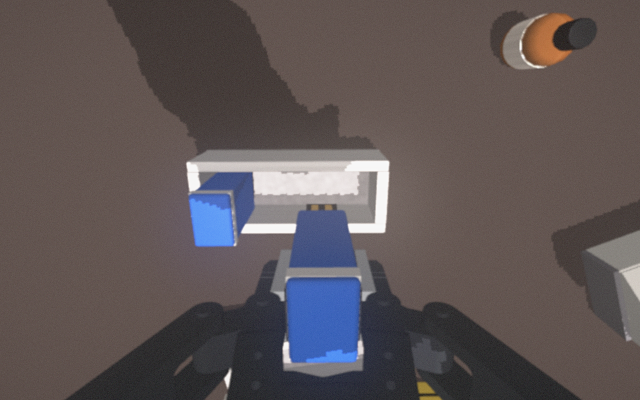

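Row centre (436,-193), with the spare's top at (212,220) and untouched. The held battery is at (442,-167), within 1 mm of the aim point in row x. Lowering it.

```bash
python3 -m pendant '[0,0,30,0,0,0,10,0,0,60,0,0,0,10,0,0,80,0,0,0,10,0,0,92,0,0,0,10,0,0,94,0,0,0,10,0,0,94,0,0,0,10]' && python3 -m pendant '[0,0,1,0,0,0,10,0,0,2,0,0,0,10]' && python3 -m pendant '[0,0,1,0,0,0,10,0,0,2,0,0,0,10]'
```

```text
clock: 11.13
tool_pos: [0.4438, -0.1659, 0.081]
eef_rot: [179.9, 0.1, 167.9]
contact_force: [-0.5, 0.4, -1.6]
width: 0.0254
clock: 11.3
tool_pos: [0.4444, -0.1675, 0.0803]
eef_rot: [180.0, 0.3, 167.7]
contact_force: [-0.1, 0.4, -1.5]
width: 0.0252
clock: 11.47
tool_pos: [0.4437, -0.1681, 0.0779]
eef_rot: [180.0, 0.3, 167.7]
contact_force: [0.1, 0.7, -1.4]
width: 0.0252
```

```bash
python3 -m pendant '[0,0,1,0,0,0,10,0,0,1.5,0,0,0,10]' && python3 -m pendant '[0,0,0.5,0,0,0,10,0,0,1,0,0,0,10]'
```

```text
clock: 11.63
tool_pos: [0.4439, -0.1681, 0.0776]
eef_rot: [-179.9, 0.3, 167.7]
contact_force: [-2.8, 0.8, 17.5]
width: 0.0253
clock: 11.8
tool_pos: [0.4439, -0.1681, 0.0775]
eef_rot: [-179.9, 0.3, 167.7]
contact_force: [-5.0, 0.3, 27.0]
width: 0.0255
```

```bash
python3 -m pendant '[0,0,-1.5,0,0,0,10,0,0,-1.5,0,0,0,30,0,0,-1.5,0,0,0,44,0,0,-1.5,0,0,0,44,0,0,-1.5,0,0,0,44,0,0,-1.5,0,0,0,44]' && python3 -m pendant '[0,0,-15,0,0,0,44,0,0,-40,0,0,0,44,0,0,-70,0,0,0,44,0,0,-96,0,0,0,44,0,0,-96,0,0,0,44,0,0,-96,0,0,0,44]'; python3 log.py;  python3 - <<'E'
from h import *; from plant import arm,read_camera
c=read_camera("wrist"); cv2.imwrite("pics/w5.png",c["color"][:,:,::-1]); W=world(c)*1e3
b=blue(c); k,l,st,ce=cv2.connectedComponentsWithStats(b.astype(np.uint8))
for i in range(1,k):
    if st[i,4]>150:
        P=W[l==i]; z=np.percentile(P[:,2],97); print("blue",np.round(ce[i]),st[i,4],"ztop",round(z),rect(P[abs(P[:,2]-z)<5]/1e3))
from chk import *; np.set_printoptions(precision=3); f=lambda r:flip(r,180)
run([([508,110,202],[180,20,180]),(sock(50,125)+[0,0,40],f([180,-35,CY])),(sock(50,105),f([180,-35,CY])),(sock(50,36),f([180,-35,CY]))])
plan([508,110,202],[180,20,180])
E
```

```text
clock: 12.3
tool_pos: [0.4432, -0.1681, 0.076]
eef_rot: [180.0, 0.2, 167.7]
contact_force: [-0.1, -0.1, -0.6]
width: 0.0442
clock: 12.8
tool_pos: [0.4436, -0.1683, 0.1733]
eef_rot: [-180.0, 0.4, 167.6]
contact_force: [-0.4, -1.0, -0.5]
width: 0.0437
[45.9, 31.4, -40.8, 115.1, 29.6, 43.7, 65.0]
blue [212. 219.] 2081 ztop 98 [ 426.9 -236.6   25.6   35.6   77.6]
blue [324. 221.] 1981 ztop 98 [ 442.5 -168.1   24.6   35.2   78.7]
[  4.5    24.427 -30.634 121.161  48.65   26.343  25.986] n 7 m 16.9 e 0.0
[-17.579  22.866 -18.175 130.443 107.731  19.631 -33.781] n 6 m 8.3 e 0.0
[-13.581  31.596 -24.126 131.911 123.293  28.052 -48.454] n 2 m 6.8 e 0.0
[-11.661  40.969 -25.406 128.116 130.023  32.974 -51.65 ] n 2 m 8.9 e 0.0
to [508 110 202] shift [ -4.4 285.8 -29.9] rotvec [-0.038 -0.345 -0.213]
```

The long battery now stands with its top at the same height as the spare's (both read 98 mm), and the spare hasn't moved. Going back to the charger.

```bash
python3 -m pendant '[-4,286,-30,-0.038,-0.345,-0.213,50,-4,286,-30,-0.038,-0.345,-0.213,50,-4,286,-30,-0.038,-0.345,-0.213,50,-4,286,-30,-0.038,-0.345,-0.213,50,-4,286,-30,-0.038,-0.345,-0.213,50,-4,286,-30,-0.038,-0.345,-0.213,50,-4,286,-30,-0.038,-0.345,-0.213,50,-4,286,-30,-0.038,-0.345,-0.213,50,-4,286,-30,-0.038,-0.345,-0.213,50]'; python3 log.py;  python3 - <<'E'
from chk import *; np.set_printoptions(precision=3); f=lambda r:flip(r,180)
T=(sock(50,125)+[0,0,40],f([180,-35,CY])); run([T,(sock(50,105),f([180,-35,CY])),(sock(50,36),f([180,-35,CY]))]); plan(*T)
E
```

```text
clock: 13.6
tool_pos: [0.5072, 0.1139, 0.2013]
eef_rot: [179.9, 19.9, -179.6]
contact_force: [-0.6, -1.3, 0.1]
width: 0.05
[2.7, 24.2, -28.7, 121.2, 47.2, 25.6, 27.3]
[-19.892  22.601 -15.05  130.509 109.101  18.363 -35.299] n 6 m 8.2 e 0.0
[-15.053  31.287 -21.99  131.955 124.654  27.084 -50.02 ] n 2 m 6.8 e 0.0
[-12.861  40.635 -23.581 128.153 131.263  32.065 -53.244] n 2 m 8.9 e 0.0
to [491.  208.8 204.4] shift [13.6 95.  -8.1] rotvec [-0.09  -0.262 -0.175]
```

```bash
python3 -m pendant '[14,95,-8,-0.09,-0.262,-0.175,50,14,95,-8,-0.09,-0.262,-0.175,50,14,95,-8,-0.09,-0.262,-0.175,50,14,95,-8,-0.09,-0.262,-0.175,50,14,95,-8,-0.09,-0.262,-0.175,50,14,95,-8,-0.09,-0.262,-0.175,50,14,95,-8,-0.09,-0.262,-0.175,50,14,95,-8,-0.09,-0.262,-0.175,50]'; python3 log.py;  python3 - <<'E'
from chk import *; np.set_printoptions(precision=3); f=lambda r:flip(r,180)
T=(sock(50,100),f([180,-35,CY])); run([T,(sock(50,36),f([180,-35,CY]))]); plan(*T)
E
```

```text
clock: 14.27
tool_pos: [0.4913, 0.2033, 0.2037]
eef_rot: [-179.8, 34.8, -168.8]
contact_force: [0.2, -0.3, -0.4]
width: 0.0504
[-18.6, 22.7, -16.1, 130.7, 108.3, 18.9, -34.5]
[-14.216  32.128 -23.091 131.712 124.668  27.93  -49.716] n 2 m 7.0 e 0.0
[-12.346  40.774 -24.362 128.137 130.724  32.45  -52.555] n 2 m 9.2 e 0.0
to [505.1 211.6 143.9] shift [21.7  5.7 57.6] rotvec [-0.008 -0.003 -0.005]
```

```bash
python3 -m pendant '[22,6,30,-0.008,-0.003,-0.005,50,22,6,58,-0.008,-0.003,-0.005,50,22,6,58,-0.008,-0.003,-0.005,50,22,6,58,-0.008,-0.003,-0.005,50]'; python3 log.py; python3 look.py w6; python3 -c "
from h import *;plan(sock(50,36),[180,35,CY-180])"
```

```text
clock: 14.6
tool_pos: [0.5061, 0.2115, 0.1422]
eef_rot: [180.0, 34.9, -168.6]
contact_force: [-1.1, 0.1, 1.3]
width: 0.0501
[-14.2, 32.4, -23.1, 131.6, 124.6, 28.0, -49.7]
blue px [325. 238.] 1745 tool-frame nearest z 49.0 top-face x [-15.2  16.5] y [-11.7  10.9] world [531.9 217.4  99.6]
to [541.  219.   91.5] shift [ 1.6 -0.4 63.8] rotvec [-0.0001  0.0025 -0.0017]
```

View pics/w6.png

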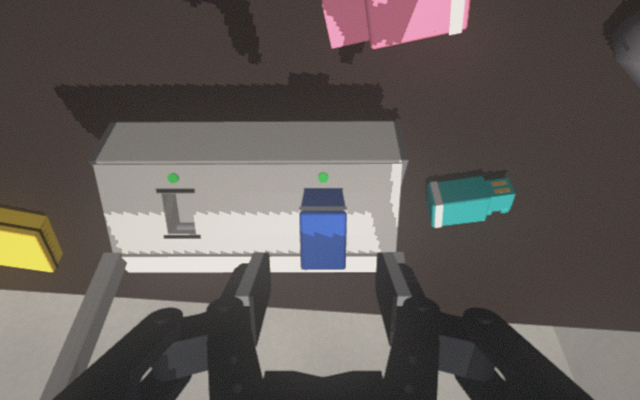

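The short battery is at (324,238), centred, and the other socket is empty at (180,213). Advancing 62 mm.

```bash
python3 -m pendant '[1,0,25,0,0,0,50,1,0,45,0,0,0,50,1,0,56,0,0,0,50,1,0,62,0,0,0,50,1,0,62,0,0,0,50]' && python3 -m pendant '[0,0,0,0,0,0,10,0,0,0,0,0,0,10,0,0,0,0,0,0,10,0,0,0,0,0,0,10,0,0,0,0,0,0,10,0,0,0,0,0,0,10]' && python3 -m pendant '[0,0,-3,0,0,0,10,0,0,-6,0,0,0,10,0,0,-9,0,0,0,10,0,0,-13,0,0,0,10,0,0,-18,0,0,0,10,0,0,-26,0,0,0,10,0,0,-36,0,0,0,10,0,0,-46,0,0,0,10,0,0,-46,0,0,0,10]'; python3 log.py; python3 look.py w7
python3 - <<'E'
from chk import *; from h import sock; np.set_printoptions(precision=3)
f=lambda r:flip(r,180)
T=(sock(50,98)+[-20,0,70],f([180,-20,0])); run([T,([500,0,220],f([180,-10,0])),([597,-194,180],f([180,0,-3])),([597,-194,84],f([180,0,-3]))]); plan(*T)
E
```

```text
clock: 15.07
tool_pos: [0.5411, 0.221, 0.0955]
eef_rot: [179.9, 35.4, -168.4]
contact_force: [-0.1, -0.1, 0.7]
width: 0.0503
clock: 15.57
tool_pos: [0.5404, 0.2198, 0.0957]
eef_rot: [180.0, 35.5, -168.4]
contact_force: [-2.7, -3.5, 5.3]
width: 0.0252
clock: 16.32
tool_pos: [0.5118, 0.2176, 0.133]
eef_rot: [179.7, 35.3, -168.2]
contact_force: [0.0, 0.9, -0.8]
width: 0.0252
[-13.8, 34.2, -24.0, 131.1, 126.7, 29.4, -51.1]
blue px [323. 299.] 4890 tool-frame nearest z -9.3 top-face x [-13.3  19.4] y [-12.5  11.5] world [504.2 215.5 137.5]
[-13.704  23.8   -24.139 118.098  44.297  30.395  18.449] n 8 m 9.2 e 0.0
[ 23.558  24.539 -36.521 115.333  26.808  37.38   60.387] n 6 m 19.9 e 0.0
[ 35.48   41.372 -34.099  90.081  26.302  56.745  80.381] n 6 m 27.1 e 0.0
[ 33.428  47.833 -30.334  94.387  31.106  46.433  76.403] n 3 m 44.4 e 0.0
to [486.2 211.9 212.3] shift [-24.    0.5 -80.8] rotvec [0.1   0.265 0.183]
```

```bash
python3 -m pendant '[-4,0,-25,0,0.02,0.02,10,-10,0,-50,0.04,0.1,0.07,10,-24,0,-80,0.1,0.265,0.183,10,-24,0,-80,0.1,0.265,0.183,10,-24,0,-80,0.1,0.265,0.183,10,-24,0,-80,0.1,0.265,0.183,10,-24,0,-80,0.1,0.265,0.183,10,-24,0,-80,0.1,0.265,0.183,10,-24,0,-80,0.1,0.265,0.183,10]'; python3 log.py
python3 - <<'E'
from chk import *; np.set_printoptions(precision=3)
T=([500,0,230],[180,10,180]); run([T,([598,-194,180],[180,0,177])]); plan(*T)
E
```

```text
clock: 17.12
tool_pos: [0.4888, 0.2125, 0.2123]
eef_rot: [179.8, 20.0, 179.7]
contact_force: [-0.6, -0.1, -0.2]
width: 0.0252
[-12.7, 24.1, -25.3, 117.8, 44.9, 30.7, 17.9]
[ 24.829  23.963 -38.155 114.54   26.296  38.988  60.859] n 6 m 20.4 e 0.0
[ 35.771  41.605 -34.764  89.902  26.826  57.031  79.955] n 6 m 27.7 e 0.0
to [500   0 230] shift [ -17.5 -212.4  -13.3] rotvec [ 0.003  0.174 -0.004]
```

```bash
python3 -m pendant '[-17,-212,-13,0,0.174,0,10,-17,-212,-13,0,0.174,0,10,-17,-212,-13,0,0.174,0,10,-17,-212,-13,0,0.174,0,10,-17,-212,-13,0,0.174,0,10,-17,-212,-13,0,0.174,0,10,-17,-212,-13,0,0.174,0,10]'; python3 log.py
python3 - <<'E'
from chk import *; np.set_printoptions(precision=3)
T=([600,-194,180],[180,0,177]); run([T]); plan(*T)
E
```

```text
clock: 17.7
tool_pos: [0.4986, -0.0097, 0.2279]
eef_rot: [-179.7, 9.9, 179.2]
contact_force: [-0.1, -0.6, -1.6]
width: 0.0253
[25.2, 23.9, -37.3, 114.8, 26.3, 38.7, 61.0]
[ 35.48   41.68  -34.419  89.573  26.589  57.114  80.174] n 6 m 27.7 e 0.0
to [ 600 -194  180] shift [ -94.2 -182.5   66.1] rotvec [-0.002  0.173  0.037]
```

```bash
python3 -m pendant '[-94,-182,66,0,0.173,0.037,10,-94,-182,66,0,0.173,0.037,10,-94,-182,66,0,0.173,0.037,10,-94,-182,66,0,0.173,0.037,10,-94,-182,66,0,0.173,0.037,10,-94,-182,66,0,0.173,0.037,10,-94,-182,66,0,0.173,0.037,10,-94,-182,66,0,0.173,0.037,10]'; python3 log.py; python3 - <<'E'
from h import *; from plant import arm,read_camera
s=arm.get_state(); print(s["tool_pos"],s["eef_rot"])
c=read_camera("wrist"); cv2.imwrite("pics/w8.png",c["color"][:,:,::-1]); W=world(c)*1e3
hs=cv2.cvtColor(c["color"],cv2.COLOR_RGB2HSV); m=(hs[...,1]<70)&(hs[...,2]>60)&(abs(W[...,2]-50)<5)&(W[...,0]<660)&(W[...,0]>540)&(W[...,1]<-80)
print("all rim",rect(W[m]/1e3))
b=blue(c); k,l,st,ce=cv2.connectedComponentsWithStats(b.astype(np.uint8))
for i in range(1,k):
    if st[i,4]>150:
        P=W[l==i]; z=np.percentile(P[:,2],97); print("blue",np.round(ce[i]),st[i,4],"ztop",round(z),rect(P[abs(P[:,2]-z)<5]/1e3))
E
```

```text
clock: 18.37
tool_pos: [0.6022, -0.1826, 0.1795]
eef_rot: [179.8, 0.0, 177.8]
contact_force: [-0.5, 1.4, -0.4]
width: 0.0254
[34.8, 41.7, -34.8, 89.8, 26.6, 57.0, 79.8]
[ 0.60221688 -0.18257752  0.179502  ] [1.79757438e+02 3.47130357e-02 1.77760434e+02]
all rim [ 597.1 -220.3  150.4   58.5   86.6]
blue [195. 213.] 2009 ztop 98 [ 594.4 -264.7   25.6   35.6   86.6]
blue [323. 299.] 5119 ztop 189 [ 599.4 -183.2   25.7   36.5   87.9]
```

View pics/w8.png

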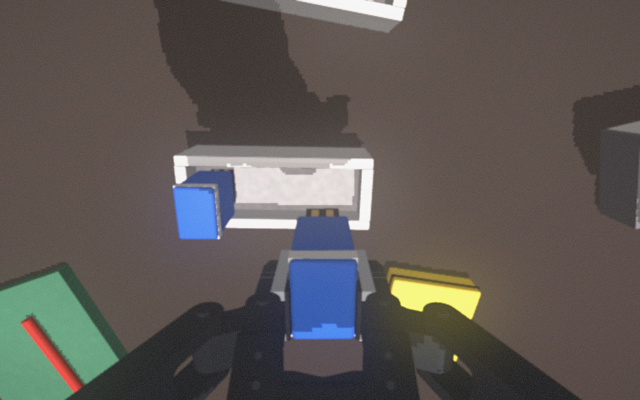

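Row centre (597,-220); the held battery is at (599,-183) and has to shift 12 mm along the row. The spare is at (197,213), undisturbed.

```bash
python3 -m pendant '[0.3,-12,0,0,0,0.022,10,0.3,-12,30,0,0,0.022,10,0.3,-12,60,0,0,0.022,10,0.3,-12,78,0,0,0.022,10,0.3,-12,86,0,0,0.022,10,0.3,-12,88,0,0,0.022,10,0.3,-12,88,0,0,0.022,10]' && python3 -m pendant '[0,0,1,0,0,0,10,0,0,1.5,0,0,0,10]' && python3 -m pendant '[0,0,1,0,0,0,10,0,0,1.5,0,0,0,10]'
```

```text
clock: 19.0
tool_pos: [0.6023, -0.1951, 0.093]
eef_rot: [179.9, 0.2, 176.5]
contact_force: [0.7, 0.4, -0.3]
width: 0.0253
clock: 19.17
tool_pos: [0.6031, -0.1956, 0.0926]
eef_rot: [179.9, 0.3, 176.5]
contact_force: [-0.5, 0.4, -0.6]
width: 0.0253
clock: 19.33
tool_pos: [0.6024, -0.1957, 0.0902]
eef_rot: [179.9, 0.2, 176.5]
contact_force: [0.2, 0.3, -1.9]
width: 0.0257
```

```bash
python3 -m pendant '[0,0,1,0,0,0,10,0,0,1,0,0,0,10]' && python3 -m pendant '[0,0,0.5,0,0,0,10,0,0,1,0,0,0,10]'
```

```text
clock: 19.5
tool_pos: [0.6019, -0.1957, 0.0883]
eef_rot: [179.9, 0.1, 176.5]
contact_force: [-0.5, 0.2, -2.4]
width: 0.0256
clock: 19.67
tool_pos: [0.602, -0.1957, 0.0882]
eef_rot: [179.9, 0.1, 176.5]
contact_force: [-2.7, -0.6, 6.9]
width: 0.0255
```

Contact at z = 88.2 mm, where 88 was expected. Releasing.

```bash
python3 -m pendant '[0,0,0,0,0,0,10,0,0,0,0,0,0,30,0,0,0,0,0,0,44,0,0,0,0,0,0,44,0,0,0,0,0,0,44,0,0,0,0,0,0,44]' && python3 -m pendant '[0,0,-15,0,0,0,44,0,0,-40,0,0,0,44,0,0,-75,0,0,0,44,0,0,-115,0,0,0,44,0,0,-150,0,0,0,44,0,0,-180,0,0,0,44,0,0,-180,0,0,0,44,0,0,-180,0,0,0,44]'; python3 - <<'E'
from h import *; from plant import arm,read_camera
for n in ("wrist","top","side"):
    c=read_camera(n); cv2.imwrite(f"pics/end_{n}.png",c["color"][:,:,::-1]); W=world(c)*1e3
    k,l,st,ce=cv2.connectedComponentsWithStats(blue(c).astype(np.uint8))
    for i in range(1,k):
        P=W[l==i]
        if st[i,4]>60 and P[:,0].mean()<700 and -320<P[:,1].mean()<400: z=np.percentile(P[:,2],97); print(n,"blue",np.round(ce[i]),st[i,4],"ztop",round(z),rect(P[abs(P[:,2]-z)<5]/1e3))
E
```

```text
clock: 20.17
tool_pos: [0.6019, -0.1956, 0.0871]
eef_rot: [179.9, 0.1, 176.5]
contact_force: [-0.0, -0.1, 0.3]
width: 0.044
clock: 20.83
tool_pos: [0.6025, -0.1959, 0.2695]
eef_rot: [179.9, 0.4, 176.5]
contact_force: [0.1, 0.4, -0.7]
width: 0.0441
wrist blue [269.   1.] 75 ztop 54 [ 446.4 -233.     9.3    0.8   82.2]
wrist blue [350.   1.] 62 ztop 98 [ 460.6 -168.6   18.4    2.4   86.2]
wrist blue [341.  10.] 252 ztop 83 [ 460.6 -171.9   22.4    0.6   77.5]
wrist blue [247. 177.] 1017 ztop 98 [ 594.5 -264.7   24.7   35.1   86.2]
wrist blue [323. 177.] 1011 ztop 98 [ 598.9 -196.1   24.5   35.1   86.1]
top blue [432. 193.] 176 ztop 100 [ 599.5 -194.7   26.    33.3   89.1]
top blue [459. 196.] 184 ztop 101 [ 592.6 -264.5   23.8   29.    82. ]
top blue [422. 256.] 197 ztop 101 [ 443.2 -166.4   24.8   34.2   76.9]
top blue [450. 263.] 217 ztop 100 [ 427.3 -235.8   24.7   34.1   75.7]
side blue [408. 138.] 86 ztop 98 [ 592.6 -263.9   26.8   34.4   81.9]
side blue [400. 148.] 240 ztop 98 [ 596.9 -194.7   26.8   34.9   83.7]
side blue [388. 158.] 145 ztop 86 [ 592.6 -184.    38.9   19.8   27.2]
side blue [453. 175.] 110 ztop 99 [ 425.3 -235.7   28.5   35.3   75.9]
side blue [436. 190.] 601 ztop 98 [ 441.5 -167.6   28.1   33.9   79.7]
```

View pics/end_side.png

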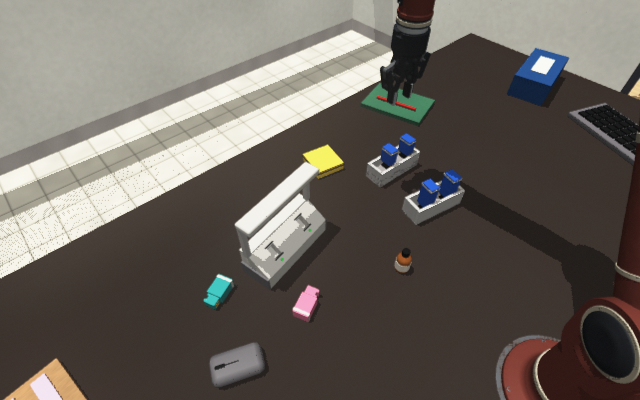

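View pics/end_wrist.png

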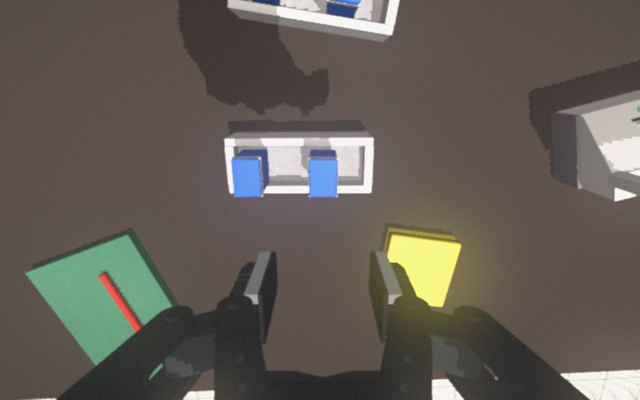

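All four batteries stand upright in their rows: side px (436,190) and (453,175) in the deep row, (390,155) and (408,138) in the shallow row. Both sockets are empty and the bystanders look unmoved. Handing in.

```bash
python3 -c "
from plant import arm
print(arm.close_job())"
```

```text
the job is handed in; nothing more can be done
None
```

Both batteries are out of their sockets and stand upright on the row floors: the long one in the deep row and the short one in the shallow row. I handed the job in at about 21 s of the 59 s allowed.

- **Moves:** I pulled each battery straight out along its own axis. I lowered each one until the floor pushed back and only then opened the fingers. The highest force reading was 27 N, when the long battery met the floor.
- **Detour:** My first approach ran the wrist into its joint limits. I rerouted the arm above the bench and gripped with the tool turned half round; no contact showed in the force readings.
- **Tops:** In the last wrist picture the short battery and its spare both read 98 mm high. The long battery and its spare both read 98 mm in the wrist view just after release. The true height should be 96 mm, within the calibration error. The top camera read 100–101 mm for all four, partly because its view was poorer.
- **Position:** Both batteries sit about 25 mm from their row's centre. Both spares measured within about 1 mm of where they started in the wrist views.
- **Bystanders:** The oil bottle, slide box and mouse look unmoved in the final side view, though I did not measure them.

No check failed.

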